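# Meter specimen holders from a slide-gate hopper and load the microscope stage

## Task

Load the microscope: pull its loading stage all the way out to see which nests are empty, pull the hopper's slide gate only as far as it takes to let out as many specimen holders as there are empty nests, leaving the spare ones in the hopper, and then push the gate fully shut. Set each released holder into an empty nest of the pulled-out stage, turned so that its flat meets the nest's flat and it lies flat on the bottom. Last, push the loaded stage fully home under the lens; holders that were already loaded stay in their nests, and the meter, jar and slide box are left alone.

Things in the scene. Friction and masses are not known exactly. Their poses are not given: they have to be found in the camera images.
- hopper: white hopper, fixed, 214 mm wide along y. Origin at bench level below its row of five compartments, x away from the landing, z up. One holder per compartment; centres at x 0, y -84, -42, 0, 42, 84 mm, each 39 mm wide. Floor = gate's top, 49 mm up; walls up to 77 mm, front face at x -25 mm, back at x +33 mm. Below, a 22 degree chute with fins leads to the landing at -x
- landing (a point): middle of the open landing before the hopper, on its surface 4 mm above the bench, at the hopper's x -107 mm. The landing runs the hopper's width (y), flat from x -75 mm to a low lip (top 9 mm up) at x -138 mm. A dropped holder slides to here in its own lane, y of its compartment, upright, and stops at or near the lip at any yaw
- gate (a joint): slide gate under the compartments, m: 0 = fully shut, grows as pulled to the hopper's +y, at most 0.20. It uncovers compartments in turn from the -y end: at 42 mm the first is emptied, at 84 mm two, at 126 mm three, at 168 mm four; the next holder drops if it goes some 14 mm beyond these. 2 N friction; stays where left
- gate_grip (a point): middle of the gate's upright red pull tab, 10 mm thick along the hopper's y, 30 mm along its x, 40 mm tall. The point is 77 mm above the bench, the tab's top 12 mm higher, the gate's plate 28 mm lower. Moves with the gate; when shut it is 46 mm beyond the end of the compartments
- scope: digital microscope, fixed: base plate with rails, lens barrel over its origin (lens tip 130 mm above the bench; barrel 42 mm wide from 165 mm up), column 130 mm away at -y. Origin at bench level below the lens; the loading stage goes home along x, z up
- stage (a joint): loading stage, m: dark 116 mm square plate on rails, top 45 mm above the bench. 0 = fully home at the stop, its middle under the lens, where it starts; grows as it is pulled along the microscope's -x, at most 0.13; load the nests with it pulled all the way out. 2.5 N friction; stays where left
- stage_grip (a point): middle of the stage's upright red handle, 12 mm thick along the microscope's x, 40 mm along its y, 36 mm tall. The point is 26 mm above the stage's top, the handle's top 10 mm higher. 120 mm to -x of the stage's middle; moves with the stage
- nest1 (a point): nest on the stage: centre of its yellow floor, level with the stage's top. An aluminium D-shaped rim 6 mm high takes a holder with 1.5 mm play all round; its flat lies on the point's +x side, so a holder fits only with its x along the point's x, within 8 degrees. Four nests in a 54 mm square. Moves with the stage
- nest2 (a point): nest on the stage: centre of its yellow floor, level with the stage's top. An aluminium D-shaped rim 6 mm high takes a holder with 1.5 mm play all round; its flat lies on the point's +x side, so a holder fits only with its x along the point's x, within 8 degrees. Four nests in a 54 mm square. Moves with the stage
- nest3 (a point): nest on the stage: centre of its yellow floor, level with the stage's top. An aluminium D-shaped rim 6 mm high takes a holder with 1.5 mm play all round; its flat lies on the point's +x side, so a holder fits only with its x along the point's x, within 8 degrees. Four nests in a 54 mm square. Moves with the stage
- nest4 (a point): nest on the stage: centre of its yellow floor, level with the stage's top. An aluminium D-shaped rim 6 mm high takes a holder with 1.5 mm play all round; its flat lies on the point's +x side, so a holder fits only with its x along the point's x, within 8 degrees. Four nests in a 54 mm square. Moves with the stage
- holder1: specimen holder, 45 g, slippery: blue D-shaped disc, diameter 36 mm, 8 mm thick, its flat on +x, 13 mm from the centre (white line on top beside it); on top an upright light-grey grip rib, 18 mm along x, 8 mm thick along y, 8 to 20 mm above the underside. Origin: centre of underside, z up. Starts in the hopper, any yaw
- holder2: specimen holder, 45 g, slippery: blue D-shaped disc, diameter 36 mm, 8 mm thick, its flat on +x, 13 mm from the centre (white line on top beside it); on top an upright light-grey grip rib, 18 mm along x, 8 mm thick along y, 8 to 20 mm above the underside. Origin: centre of underside, z up. Starts in the hopper, any yaw
- holder3: specimen holder, 45 g, slippery: blue D-shaped disc, diameter 36 mm, 8 mm thick, its flat on +x, 13 mm from the centre (white line on top beside it); on top an upright light-grey grip rib, 18 mm along x, 8 mm thick along y, 8 to 20 mm above the underside. Origin: centre of underside, z up. Starts in the hopper, any yaw
- holder4: specimen holder, 45 g, slippery: blue D-shaped disc, diameter 36 mm, 8 mm thick, its flat on +x, 13 mm from the centre (white line on top beside it); on top an upright light-grey grip rib, 18 mm along x, 8 mm thick along y, 8 to 20 mm above the underside. Origin: centre of underside, z up. Starts in the hopper, any yaw
- holder5: specimen holder, 45 g, slippery: blue D-shaped disc, diameter 36 mm, 8 mm thick, its flat on +x, 13 mm from the centre (white line on top beside it); on top an upright light-grey grip rib, 18 mm along x, 8 mm thick along y, 8 to 20 mm above the underside. Origin: centre of underside, z up. Starts in the hopper, any yaw
- loaded1: specimen holder, 45 g, slippery: blue D-shaped disc, diameter 36 mm, 8 mm thick, its flat on +x, 13 mm from the centre (white line on top beside it); on top an upright light-grey grip rib, 18 mm along x, 8 mm thick along y, 8 to 20 mm above the underside. Origin: centre of underside, z up. If present, starts seated in nest1
- loaded2: specimen holder, 45 g, slippery: blue D-shaped disc, diameter 36 mm, 8 mm thick, its flat on +x, 13 mm from the centre (white line on top beside it); on top an upright light-grey grip rib, 18 mm along x, 8 mm thick along y, 8 to 20 mm above the underside. Origin: centre of underside, z up. If present, starts seated in nest2
- loaded3: specimen holder, 45 g, slippery: blue D-shaped disc, diameter 36 mm, 8 mm thick, its flat on +x, 13 mm from the centre (white line on top beside it); on top an upright light-grey grip rib, 18 mm along x, 8 mm thick along y, 8 to 20 mm above the underside. Origin: centre of underside, z up. If present, starts seated in nest3
- loaded4: specimen holder, 45 g, slippery: blue D-shaped disc, diameter 36 mm, 8 mm thick, its flat on +x, 13 mm from the centre (white line on top beside it); on top an upright light-grey grip rib, 18 mm along x, 8 mm thick along y, 8 to 20 mm above the underside. Origin: centre of underside, z up. If present, starts seated in nest4
- meter: bystander: black handheld meter, 85 x 52 x 20 mm, origin under its centre
- jar: bystander: amber glass jar, 56 mm wide, 75 mm high, origin under its centre
- slidebox: bystander: green slide box, 85 x 35 x 35 mm, origin under its centre
There are look-alikes about, which are no part of the job. What is shaped like the holder1 but green is not meant.

How it is judged:
By the outcome, as a careful person would: the job done as asked, in the order asked, and still so for the second after the job is handed in, with the robot touching nothing.
Of loaded1, loaded2, loaded3, loaded4 only 1 to 2 are there at a start; the rules pass over those that are not, and their reading is None.
At some moment in a run one of holder1, holder2, holder3, holder4, holder5 may be knocked a few centimetres aside while the robot is not near it.
Once in a run the grip may slacken for a moment while it holds something.
It also fails if it takes over 210 s, if anything falls off the work surface, if the arm or the gripper's body presses on something with over 40 N, if the wrist force passes 120 N, or if a joint passes its speed limit or range.

## Robot

A 7-joint arm with a two-finger parallel gripper is mounted at the origin on the work surface. World frame = base frame: x ahead of the robot, y to its left, z up, the work surface at z = 0. Lengths are in m, angles in rad, forces in N, time in s.
With the tool pointing down it reaches from about 0.4 to 0.85 m from the base axis. Payload 10.4 kg.
Tool frame: the origin (TCP) lies on the centre line of the jaws, within the pads' length; the fingertips stand 8 mm ahead of it and the grasp point (between the pads) lies 11 mm behind it; z points along the fingers, y is the direction in which the jaws open and shut (so a half turn about z gives the same grasp; the last joint's range is limited). The gripper opens to 85 mm and grips with 20 to 120 N. Pads are 22 mm wide; open, the fingers measure 114 mm over their backs; the gripper's body (76 mm by 85 mm) begins 54 mm behind the grasp point. The pads swing forward as they close: fully open they stand 13 mm farther back than shut.
Start: joints at [-1.167, 0.332, -0.065, 1.46, 0.022, 1.35, -0.088], TCP at [0.259, 0.569, 0.204] pointing down, gripper open.
Joint ranges: [-2.6, 2.6], [-0.5, 2.12], [-1.47, 1.34], [0.16, 2.42], [-1.27, 4.41], [0.06, 2.06], [-2.6, 2.6]. Speed limits (rad/s): [2.22, 2.22, 2.79, 2.79, 3.14, 3.14, 3.14].

## Interface

Orientations are given as a unit quaternion [x, y, z, w].
In Python, from workcell import manip gives the robot as it stands.
- The arm moves only by the tool arm_command, never from a script. Its argument "targets" is text: rows parted by semicolons, each of 6 numbers parted by spaces: the shift along the tool's x, y, z in mm, then the turn, a rotation vector about the tool's x, y, z in rad. A call has 1 to 5 rows; each row shifts and turns the commanded pose from where the row before left it, along the tool's axes as they then stand; what a row does not reach is not made up. A row lasts 1/8 s, in which the tool goes at most 62.5 mm and 10.7 degrees, less where a joint would pass 70% of its speed; a pose out of reach is approached as far as the arm can. A call is refused whole if a number of a shift passes 62.5 or a number of a turn 0.188, either way. A call with a gripper value outside its range is refused whole. "grip" is the finger opening in mm, from 0 to 85.4, set as the call begins (left out, the last holds). The fingers move at their own pace and stop on an object; "squeeze" is the grip in N (left out, the last holds). Time passes only in rows, so rows that do not move let the fingers close. It gives the time, the measured TCP pose, the force and the opening at its end, in the units of the state.
- manip.get_obs(): the state, without advancing time (a new reading comes with each control period).
- manip.camera(name): name is "scene" or "top" or "wrist"; returns a dict with "frame" (384x512x3 uint8, red, green, blue), "vertical_fov" (degrees; the focal length in pixels is half the picture's height over the tangent of half this angle, whatever the lens; pixels are square), "cx", "cy" (the principal point, pixels), "rvec" (rotation vector, rad) and "tvec" (3), from world to camera coordinates, as OpenCV has them. Camera axes: x right, y down, z forward; pixel columns grow to the right and rows downward; lengths in m; the calibration is good to about 2 mm. A picture is of the moment at which its call begins. There is no depth.
- manip.hand_in(): hands the job in, once; it reports no verdict.
Trained networks look in a picture, given as the dict that the camera call returned (one of the last four; its "shot" number tells which), for a name from the list of things; names that differ only in an ending like _2 or _b are one class to them, and where a whole thing is asked for, a point or a joint stands for the part that bears it (a point fixed in the world has none). Each returns a list of dicts, best first, with "p" (0 to 1); they miss things now and then, are a little off and sometimes report something else, mostly with a low value. They report only what shows in the picture. A call takes as long as a camera call. They do not tell look-alikes from the thing itself.
- manip.search_frame(picture, name): "xyz" ([x, y, z] in m, in the coordinates of the camera as it stood for that picture, good to about 4 mm: the middle of the surface that is visible of it).
The state is a dict: "clock": time; "joint_pos": joint angles; "joint_velocities": joint speeds; "tau": joint torques, N m; "position": TCP position; "ee_rot": TCP orientation; "ft_force": force on the tool from outside, world axes, zero at the start; "torque": the same for the moment, N m; "grip_width": opening from 0.0 (shut) to 1.0 (fully open).
Only numpy, scipy, OpenCV 4.12 (cv2) and the standard library are available. Lean on these libraries where they do the work, as an engineer would, in place of code of your own. Each camera call takes 0.05 s, during which the arm holds its last target.

## Working session

There is one attempt and no reset: what is moved stays moved. The work goes in short steps, Python scripts to look and compute and a tool call to move; the robot and the scene stay as the last step left them, time stands still between calls to the robot, and variables do not carry over. Pictures are saved under pics/ and viewed, and the job is handed in when it is done.

Besides the shell and the picture viewer there is one more tool, called as name(argument=value, ...), one argument or row to a line, values as JSON. arm_command: Moves the arm, as the interface text tells. Its arguments: {"type":"object","properties":{"targets":{"type":"string"},"grip":{"type":"number"},"squeeze":{"type":"number"}},"required":["targets"]}

```bash
ls -la; mkdir -p pics; cat > h.py <<'E'
import numpy as np, cv2
from scipy.spatial.transform import Rotation as R
from workcell import manip
def shot(n,path=None,scale=1.5):
    p=manip.camera(n)
    if path: cv2.imwrite('pics/'+path,cv2.resize(p['frame'][:,:,::-1],None,fx=scale,fy=scale))
    return p
def cam(p):
    h,w=p['frame'].shape[:2]; f=h/2/np.tan(np.radians(p['vertical_fov'])/2)
    K=np.array([[f,0,p['cx']],[0,f,p['cy']],[0,0,1]]); Rm=R.from_rotvec(np.ravel(p['rvec'])).as_matrix(); return K,Rm,np.ravel(p['tvec'])
def toW(p,xyz):
    K,Rm,t=cam(p); return Rm.T@(np.array(xyz)-t)
def proj(p,X):
    K,Rm,t=cam(p); c=Rm@np.array(X)+t; q=K@c; return q[:2]/q[2]
def ray(p,u,v,z):
    K,Rm,t=cam(p); d=Rm.T@np.linalg.inv(K)@np.array([u,v,1.]); o=-Rm.T@t; return o+d*(z-o[2])/d[2]
def find(p,name,mn=0.2):
    return [(round(float(d['p']),2),np.round(toW(p,d['xyz']),4),np.round(proj(p,toW(p,d['xyz']))).astype(int)) for d in manip.search_frame(p,name) if d['p']>mn]
E
python3 - <<'E'
from h import *
o=manip.get_obs(); print(o)
for n in ['scene','top','wrist']:
    p=shot(n,n+'0.png'); print(n,p['vertical_fov'],p['cx'],p['cy'],p['rvec'],p['tvec'])
    for nm in ['hopper','gate','gate_grip','landing','scope','stage','stage_grip','nest1','holder1','loaded1','meter','jar','slidebox']:
        for r in find(p,nm): print(nm,*r)
E
```

```text
total 12
drwxr-xr-x  3 agent agent 4096 Dec  6 15:12 .
drwxr-xr-x 23 root  root  4096 Dec  6 15:12 ..
drwxr-xr-x  2 agent agent 4096 Dec  6 15:12 pics
{'clock': 0.0, 'joint_pos': array([-1.16663283,  0.33288561, -0.0647282 ,  1.46098364,  0.02156962,
        1.34990352, -0.08851567]), 'joint_velocities': array([ 0.00035804, -0.00116759,  0.00059606,  0.00277964,  0.00103128,
       -0.00056154, -0.00098312]), 'tau': array([-3.28972210e-04, -6.25436282e+01,  4.86784370e-02, -3.91596007e+01,
        1.63249369e-02,  9.78259777e-03,  2.19175615e-05]), 'position': array([0.25850472, 0.56855187, 0.20268725]), 'ee_rot': array([ 2.11753300e-01,  9.77322868e-01, -7.29372252e-04, -1.41793464e-04]), 'ft_force': array([ 0.07552915,  0.08752308, -0.74818731]), 'torque': array([ 0.01575882,  0.01879042, -0.01085941]), 'grip_width': 0.999590109863254}
scene 53.04811090582175 261.35107943148876 188.6638867013118 [ 2.28264404  1.38356963 -0.38659811] [-0.16411318 -0.42210615  1.19820866]
hopper 0.89 [0.5501 0.0278 0.0297] [308 177]
gate 0.64 [0.5519 0.169  0.0503] [359 151]
gate 0.36 [ 0.6952 -0.257
[... 1419 characters left out ...]
 185]
holder1 0.64 [0.574  0.0263 0.0568] [196 178]
holder1 0.61 [ 0.5774 -0.0124  0.0549] [212 176]
holder1 0.55 [ 0.5827 -0.0555  0.0626] [230 173]
holder1 0.48 [ 0.3649 -0.0979  0.0116] [250 263]
holder1 0.29 [0.7065 0.0099 0.0348] [204 126]
loaded1 0.62 [ 0.7103 -0.2327  0.0545] [303 120]
meter 0.8 [ 0.3735 -0.4179  0.0162] [380 257]
meter 0.54 [ 0.6575 -0.2516  0.0455] [311 142]
jar 0.76 [0.7042 0.1751 0.0726] [133 125]
jar 0.36 [0.5286 0.0366 0.015 ] [195 198]
jar 0.31 [ 0.7101 -0.2322  0.0539] [302 120]
slidebox 0.84 [0.708  0.0083 0.0339] [204 125]
wrist 61.064744944680704 255.24293972035403 193.5396402185361 [-2.44655342 -1.57446719 -0.21107191] [-0.62473627 -0.03401751  0.37846204]
```

View pics/scene0.png

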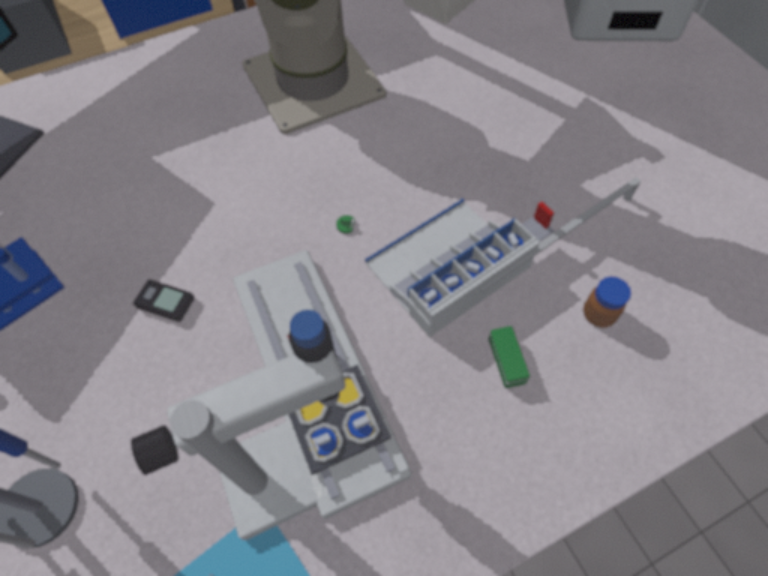

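View pics/top0.png

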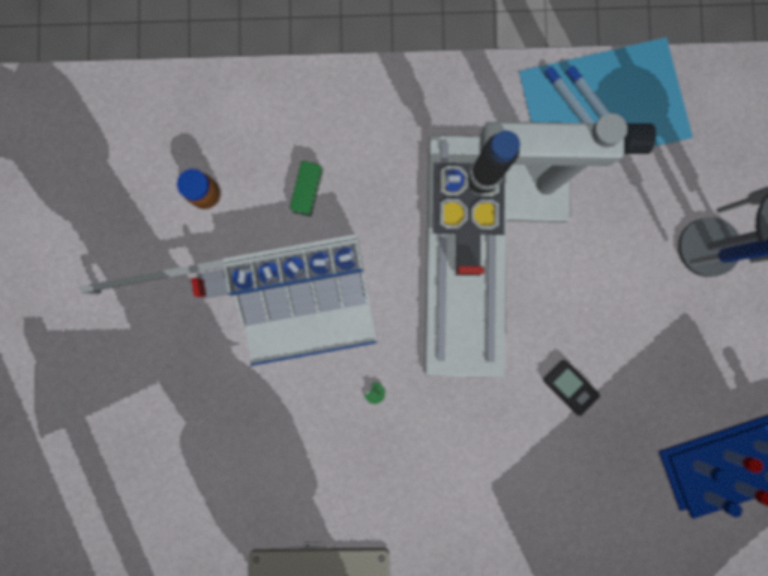

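View pics/wrist0.png

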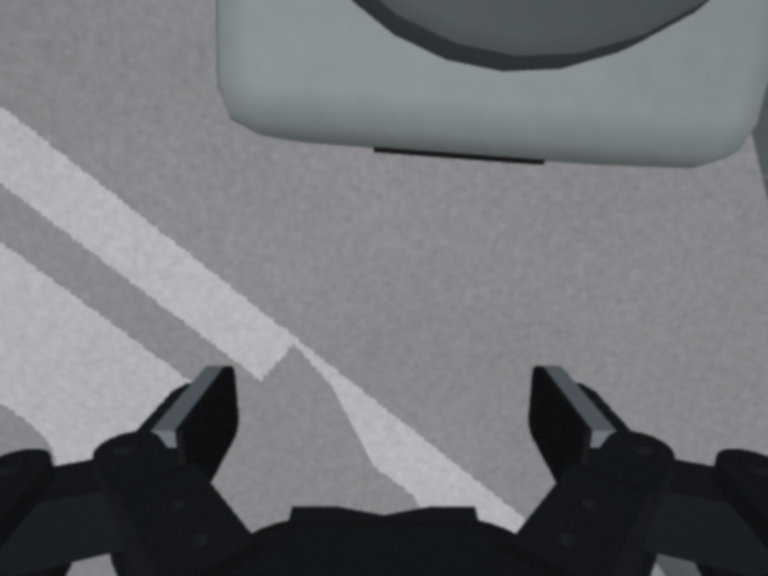

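The scene shows two yellow (empty) nests at about (312,410) and (347,390) and two blue loaded ones. The green look-alike is on the bench at (345,224) in scene. Next I'll measure the fixtures more closely.

```bash
python3 - <<'E'
from h import *
p=shot('top'); s=manip.camera('scene')
def crop(p,x0,y0,x1,y1,k,f):
    im=cv2.resize(p['frame'][y0:y1,x0:x1,::-1],None,fx=k,fy=k,interpolation=cv2.INTER_CUBIC); cv2.imwrite('pics/'+f,im)
crop(p,120,140,260,250,5,'hop_top.png'); crop(p,270,80,350,260,3,'sc_top.png'); crop(s,230,120,390,230,5,'hop_sc.png')
E
```

```text
(no output)
```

View pics/hop_top.png

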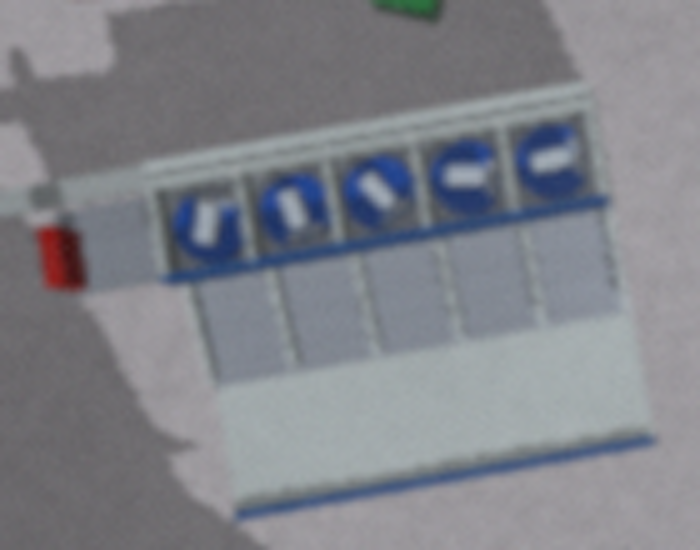

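View pics/sc_top.png

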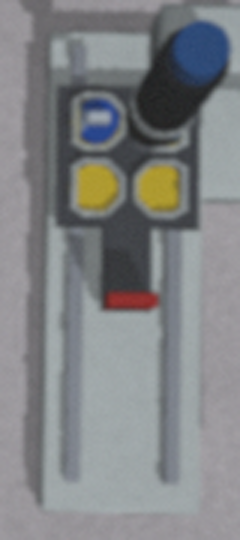

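View pics/hop_sc.png

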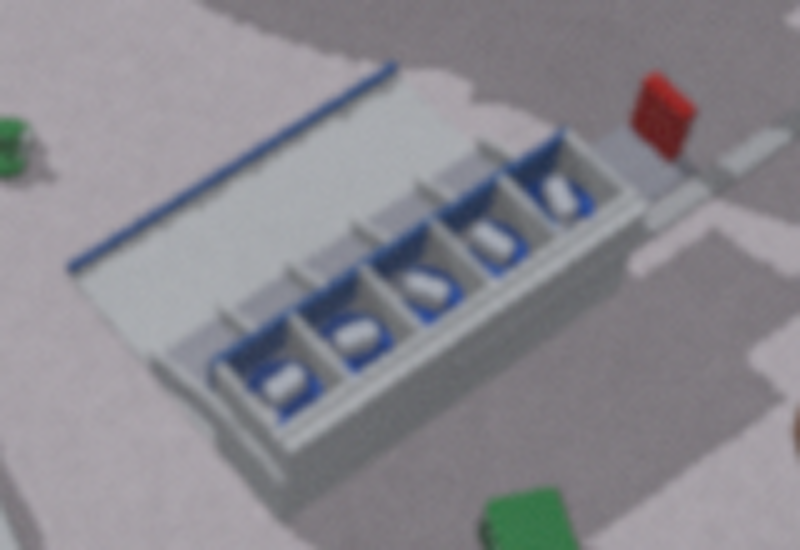

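```bash
cat > fit.py <<'E'
from h import *
from scipy.optimize import least_squares
p=manip.camera('top'); s=manip.camera('scene')
T=lambda u,v:(p,120+u/5,140+v/5); S=lambda u,v:(s,230+u/5,120+v/5)
H=[((-138,107,9),T(237,514)),((-138,-107,9),T(655,440)),((-138,-107,9),S(72,268)),((-138,107,9),S(396,67)),
((-25,107,77),T(165,280)),((-25,-107,77),T(608,202)),((-25,-107,77),S(212,366)),((-25,107,77),S(565,132)),((33,-107,77),S(290,448)),((33,107,77),S(645,203))]
def fit(H,x0):
    def W(q,P): c,n=np.cos(q[2]),np.sin(q[2]); P=np.array(P)/1000; return np.array([q[0]+c*P[0]-n*P[1],q[1]+n*P[0]+c*P[1],P[2]])
    def f(q): return np.ravel([proj(o[0],W(q,P))-o[1:] for P,o in H])
    r=least_squares(f,x0,loss='soft_l1'); print(np.round(r.x,4)); print(np.round(f(r.x).reshape(-1,2),1).tolist()); return r.x,W
q,W=fit(H,[.57,.03,0])
for n,P in dict(landing=(-107,0,4),l1=(-107,-84,4),l2=(-107,-42,4),grip=(0,150,77)).items(): print(n,np.round(W(q,P),4),np.round(proj(p,W(q,P)),1))
T=lambda u,v:(p,270+u/3,80+v/3)
s2=lambda u,v:(s,u/1.5,v/1.5)
G=[((-27,27,45),T(97,186)),((-27,-27,45),T(160,187)),((27,27,50),T(99,120)),((-58,58,45),T(57,225)),((-58,-58,45),T(197,228)),((58,58,45),T(58,87)),
((-27,27,45),s2(347,391)),((-27,-27,45),s2(312,410)),((27,27,50),s2(360,424)),((27,-27,50),s2(323,441))]
q,W=fit(G,[.69,-.25,0])
for n,P in dict(grip=(-120,0,71)).items(): print(n,np.round(W(q,P),4),np.round(proj(p,W(q,P)),1),np.round(proj(s,W(q,P)),1))
E
python3 fit.py
```

```text
[0.5744 0.0263 0.1623]
[[-0.6, -1.3], [-0.3, -2.0], [-1.0, 0.0], [-0.3, -0.6], [-0.9, -0.1], [0.0, -1.2], [-1.1, -1.8], [-0.7, -1.8], [-0.5, 0.3], [0.3, 0.0]]
landing [0.4688 0.0091 0.004 ] [206.8 221.5]
l1 [ 0.4823 -0.0738  0.004 ] [239.5 215.5]
l2 [ 0.4755 -0.0324  0.004 ] [223.2 218.5]
grip [0.5501 0.1744 0.077 ] [132.4 188.8]
[ 0.6838 -0.258  -0.0422]
[[-0.8, -0.1], [0.5, -0.1], [-0.9, -0.5], [-0.4, -0.7], [0.9, -0.8], [0.0, -1.7], [-1.2, -0.5], [-1.9, -2.6], [0.1, -0.3], [0.1, -0.4]]
grip [ 0.564  -0.2529  0.071 ] [313.9 179.2] [200.8 223.6]
```

```bash
cat >> h.py <<'E'
def Rt(a,half=True):
    y=np.array([np.cos(a),np.sin(a),0]); z=np.array([0,0,-1.]); return np.c_[np.cross(y,z),y,z]
def plan(wps,step=55,ang=0.18,snap=True):
    o=manip.get_obs(); P=np.array(o['position']); Rc=R.from_quat(o['ee_rot'])
    a0=Rc.as_matrix()[:,1]; print('at',np.round(P,4),'yaw',round(float(np.arctan2(a0[1],a0[0])),3),'t',round(o['clock'],2),'F',np.round(o['ft_force'],1),'g',round(o['grip_width']*85.4,1))
    for w in wps:
        T=np.array(w[:3]); 
        a=w[3]
        if snap:
            ya=Rc.as_matrix()[:,1]; c=np.arctan2(ya[1],ya[0])
            a=c+(a-c+np.pi/2)%np.pi-np.pi/2
        Rg=R.from_matrix(Rt(a))
        rv=(Rc.inv()*Rg).as_rotvec(); d=T-P
        n=max(1,int(np.ceil(np.linalg.norm(d)*1000/step)),int(np.ceil(np.abs(rv).max()/ang)))
        rows=[]
        for k in range(n):
            Rk=Rc*R.from_rotvec(rv*k/n); dl=Rk.inv().apply(d/n)*1000
            rows.append(' '.join('%g'%round(v,1) for v in dl)+' '+' '.join('%g'%round(v,3) for v in rv/n))
        print('->',np.round(T,4),round(float(a),3),'rows',n)
        for k in range(0,n,5): print('   ','; '.join(rows[k:k+5]))
        P=T;Rc=Rg
E
python3 - <<'E'
from h import *
plan([(0.45,0.35,.2,0.5),(.57,0,.2,.1),(.564,-.253,.2,-.042),(.564,-.253,.072,-.042)])
E
```

```text
at [0.2587 0.569  0.2035] yaw 1.144 t 2.3 F [-0.1  0.4  0.4] g 85.3
-> [0.45 0.35 0.2 ] 0.5 rows 6
    -44.1 -20 0.6 0 -0 0.107; -46 -15.2 0.6 0 -0 0.107; -47.4 -10.2 0.6 0 -0 0.107; -48.2 -5 0.6 0 -0 0.107; -48.5 0.2 0.6 0 -0 0.107
    -48.2 5.4 0.6 0 -0 0.107
-> [0.57 0.   0.2 ] 0.1 rows 7
    -52.1 -8.9 0 0 0 0.057; -52.5 -5.9 0 0 0 0.057; -52.8 -2.9 0 0 0 0.057; -52.9 0.1 0 0 0 0.057; -52.8 3.1 0 0 0 0.057
    -52.5 6.1 0 0 0 0.057; -52.1 9.1 0 0 0 0.057
-> [ 0.564 -0.253  0.2  ] -0.042 rows 5
    -50.2 -6.2 0 0 0 0.028; -50.4 -4.8 0 0 0 0.028; -50.5 -3.4 0 0 0 0.028; -50.6 -1.9 0 0 0 0.028; -50.6 -0.5 0 0 0 0.028
-> [ 0.564 -0.253  0.072] -0.042 rows 3
    0 0 42.7 0 0 0; 0 0 42.7 0 0 0; 0 0 42.7 0 0 0
```

arm_command(
  targets="-44 -20 0 0 0 0.107; -46 -15 0 0 0 0.107; -47 -10 0 0 0 0.107; -48 -5 0 0 0 0.107; -48 0 0 0 0 0.107",
  grip=50,
)

```text
clock: 2.92
position: [0.4184, 0.3863, 0.2037]
ee_rot: [0.464, 0.886, 0.0, 0.0]
ft_force: [0.8, 0.0, -0.5]
grip_width: 0.583
```

arm_command(
  targets="-48 5 0 0 0 0.107; -52 -9 0 0 0 0.057; -52 -6 0 0 0 0.057; -53 -3 0 0 0 0.057; -53 0 0 0 0 0.057",
)

```text
clock: 3.55
position: [0.518, 0.1497, 0.2038]
ee_rot: [0.605, 0.797, 0.0, 0.0]
ft_force: [0.0, -0.5, -1.1]
grip_width: 0.588
```

arm_command(
  targets="-53 3 0 0 0 0.057; -52 6 0 0 0 0.057; -52 9 0 0 0 0.057; -50 -6 0 0 0 0.028; -50 -5 0 0 0 0.028",
)

```text
clock: 4.18
position: [0.567, -0.1004, 0.2035]
ee_rot: [0.691, 0.723, 0.0, 0.0]
ft_force: [0.7, -0.0, -0.5]
grip_width: 0.585
```

arm_command(
  targets="-50 -3 0 0 0 0.028; -50 -2 0 0 0 0.028; -30 0 0 0 0 0.028; 0 0 0 0 0 0",
)

```text
clock: 4.68
position: [0.5641, -0.2321, 0.2035]
ee_rot: [0.722, 0.692, -0.001, 0.0]
ft_force: [0.3, -0.1, 0.3]
grip_width: 0.59
```

```bash
python3 - <<'E'
from h import *
p=shot('wrist','w1.png')
for n in ['stage_grip','stage','nest1','loaded1']:
  for r in find(p,n): print(n,*r)
plan([(.564,-.253,.2,-.042),(.564,-.253,.072,-.042)])
E
```

```text
stage_grip 0.85 [ 0.6619 -0.2484  0.046 ] [351 183]
stage 0.86 [ 0.6611 -0.2511  0.0514] [351 187]
nest1 0.84 [ 0.6567 -0.2466  0.0439] [345 181]
loaded1 0.64 [ 0.7099 -0.2326  0.0519] [401 167]
loaded1 0.6 [ 0.6969 -0.2839  0.0502] [384 216]
loaded1 0.48 [ 0.6564 -0.2459  0.0463] [345 181]
at [ 0.5654 -0.2275  0.2034] yaw -0.035 t 4.92 F [-0.1  0.2 -1.4] g 50.2
-> [ 0.564 -0.253  0.2  ] -0.042 rows 1
    -25.6 -0.6 3.4 0 -0.001 0.007
-> [ 0.564 -0.253  0.072] -0.042 rows 3
    0 0 42.7 0 0 0; 0 0 42.7 0 0 0; 0 0 42.7 0 0 0
```

View pics/w1.png

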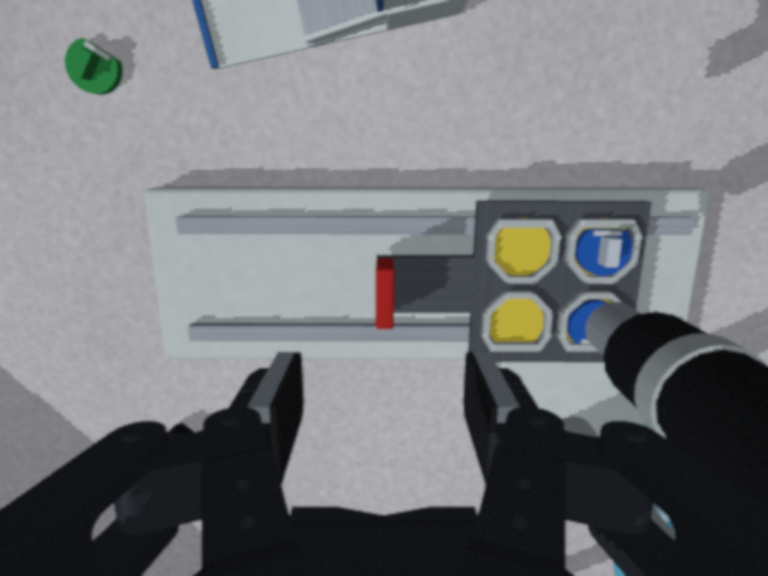

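```bash
python3 - <<'E'
from h import *
p=manip.camera('wrist')
K,Rm,t=cam(p); print(-Rm.T@t)
for u,v in [(376,328),(394,328),(376,265),(394,265),(376,257),(394,257)]: print(u,v,ray(p,u/1.5,v/1.5,.081), ray(p,u/1.5,v/1.5,.053))
cv2.imwrite('pics/w1c.png',cv2.resize(p['frame'][150:250,230:330,::-1],None,fx=6,fy=6,interpolation=cv2.INTER_CUBIC))
E
```

```text
[ 0.56782932 -0.16088489  0.37377742]
376 328 [ 0.55957516 -0.26562055  0.081     ] [ 0.55878577 -0.27563703  0.053     ]
394 328 [ 0.57099933 -0.26601959  0.081     ] [ 0.5713025  -0.27607423  0.053     ]
376 265 [ 0.56116502 -0.22474994  0.081     ] [ 0.56052767 -0.23085773  0.053     ]
394 265 [ 0.57219132 -0.22513617  0.081     ] [ 0.57260849 -0.23128089  0.053     ]
376 257 [ 0.56135902 -0.21976281  0.081     ] [ 0.56074023 -0.22539364  0.053     ]
394 257 [ 0.57233677 -0.22014747  0.081     ] [ 0.57276785 -0.22581509  0.053     ]
```

View pics/w1c.png

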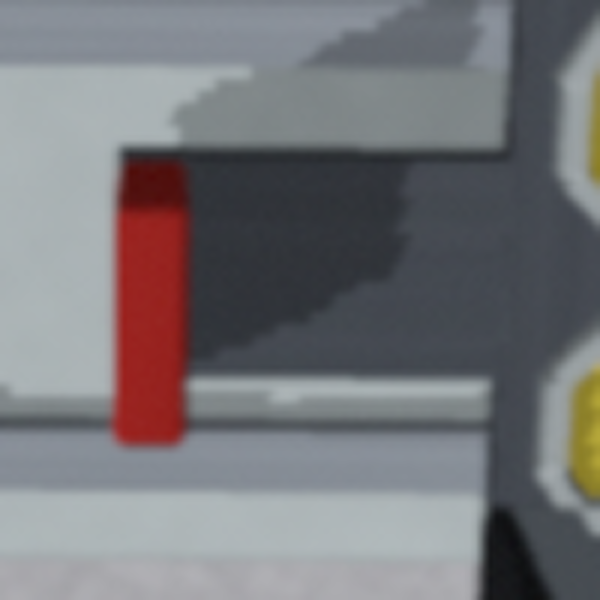

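arm_command(
  targets="-24 0 0 0 0 0; 0 0 45 0 0 0; 0 0 45 0 0 0; 0 0 46 0 0 0; 0 0 0 0 0 0",
)

```text
clock: 5.6
position: [0.5622, -0.2511, 0.0646]
ee_rot: [0.72, 0.694, -0.001, -0.003]
ft_force: [-0.5, -0.7, 0.8]
grip_width: 0.586
```

arm_command(
  targets="0 0 0 0 0 0; 0 0 0 0 0 0; 0 0 0 0 0 0; 0 0 0 0 0 0",
  grip=0,
  squeeze=40,
)

```text
clock: 6.1
position: [0.5645, -0.253, 0.0682]
ee_rot: [0.72, 0.694, 0.0, 0.0]
ft_force: [-0.1, -0.7, -0.2]
grip_width: -0.004
```

```bash
python3 - <<'E'
from h import *
plan([])
E
```

```text
at [ 0.5645 -0.253   0.0682] yaw -0.037 t 6.1 F [-0.1 -0.7 -0.2] g -0.4
```

```bash
python3 - <<'E'
from h import *
shot('wrist','w2.png'); p=shot('scene'); cv2.imwrite('pics/s2.png',cv2.resize(p['frame'][130:340,130:330,::-1],None,fx=3,fy=3,interpolation=cv2.INTER_CUBIC))
E
```

```text
(no output)
```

View pics/w2.png

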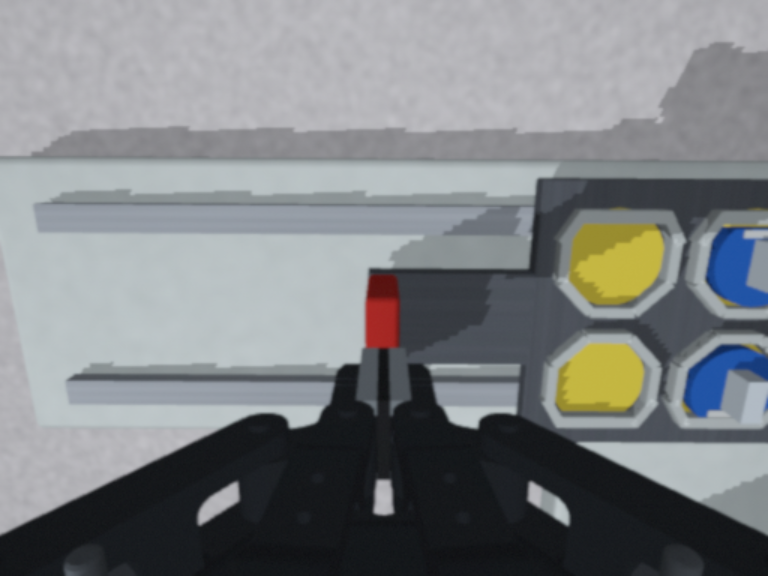

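View pics/s2.png

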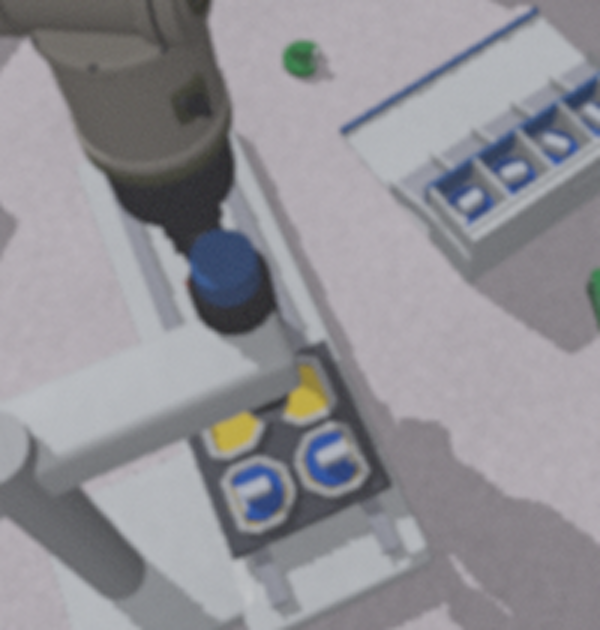

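```bash
python3 - <<'E'
from h import *
p=manip.camera('wrist')
o=manip.get_obs(); P=o['position']; print(P)
for d in [(0,0,0),(0,0,-.008),(0,0,.011)]: print(proj(p,P+d)*1.5)
for v in (277,297,348): print(v,ray(p,383/1.5,v/1.5,.081),ray(p,383/1.5,v/1.5,.053))
for n in ['stage_grip','nest1']: print(find(p,n))
for y in (-.232,-.272): print(proj(p,(.564,y,.081))*1.5)
cv2.imwrite('pics/w2c.png',cv2.resize(p['frame'][150:350,180:330,::-1],None,fx=3,fy=3,interpolation=cv2.INTER_CUBIC))
E
```

```text
[ 0.56419249 -0.25297936  0.0676208 ]
[382.93325035 342.05632436]
[382.93938388 334.50338033]
[382.9239152  353.55180568]
277 [ 0.56527306 -0.2247588   0.081     ] [ 0.56501217 -0.23162291  0.053     ]
297 [ 0.565016   -0.23164492  0.081     ] [ 0.56470929 -0.23973685  0.053     ]
348 [ 0.56433349 -0.24992868  0.081     ] [ 0.56390508 -0.26128066  0.053     ]
[(0.8, array([ 0.6555, -0.2503,  0.0426]), array([400, 204]))]
[(0.97, array([ 0.6521, -0.2445,  0.0448]), array([397, 197]))]
[380.00845872 298.12625647]
[384.37418567 405.74074925]
```

View pics/w2c.png

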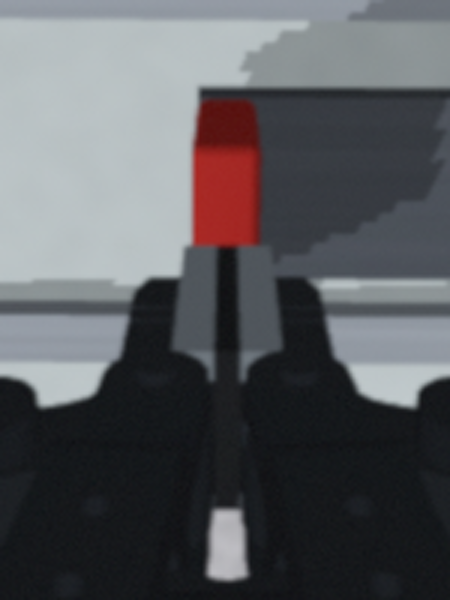

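```bash
python3 - <<'E'
from h import *
p=shot('wrist'); t=shot('top'); 
P=manip.get_obs()['position']
for yy in (-.242,-.264):
  for z in (.05,.06,.07,.081,.09,.1): print(yy,z,proj(p,(.5642,yy,z))*1.5)
a=[proj(p,(.5642+s,-.242,z))[0]*1.5 for s in(-.006,.006) for z in(.06,.09)]; print(a)
cv2.imwrite('pics/t2.png',cv2.resize(t['frame'][100:230,250:380,::-1],None,fx=4.5,fy=4.5,interpolation=cv2.INTER_CUBIC))
E
```

```text
-0.242 0.05 [382.28797041 300.60143704]
-0.242 0.06 [382.23609785 308.07367905]
-0.242 0.07 [382.17855873 316.36219004]
-0.242 0.081 [382.10754177 326.59218259]
-0.242 0.09 [382.04231119 335.98864796]
-0.242 0.1 [381.96083705 347.72499825]
-0.264 0.05 [384.29717081 351.64050106]
-0.264 0.06 [384.34777638 361.4496912 ]
-0.264 0.07 [384.40373378 372.29626223]
-0.264 0.081 [384.47254415 385.63420202]
-0.264 0.09 [384.53550168 397.83764991]
-0.264 0.1 [384.61380762 413.01617418]
[np.float64(366.5182257201019), np.float64(363.4343082645307), np.float64(397.9648194242055), np.float64(400.66552226641875)]
```

View pics/t2.png

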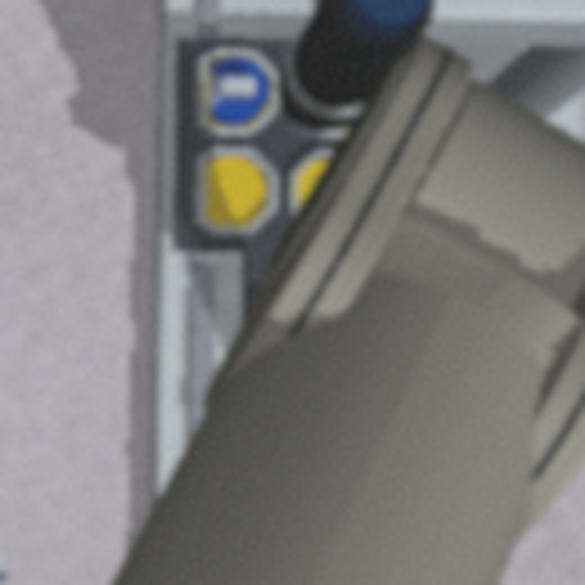

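arm_command(
  targets="0 0 0 0 0 0; 0 0 0 0 0 0; 0 0 8 0 0 0",
  grip=40,
)

```text
clock: 6.82
position: [0.5646, -0.2531, 0.0597]
ee_rot: [0.72, 0.694, 0.0, 0.0]
ft_force: [0.2, 0.4, -0.8]
grip_width: 0.469
```

```bash
python3 - <<'E'
from h import *
p=shot('wrist'); plan([])
cv2.imwrite('pics/w3c.png',cv2.resize(p['frame'][150:350,150:360,::-1],None,fx=3,fy=3,interpolation=cv2.INTER_CUBIC))
E
```

```text
at [ 0.5637 -0.2527  0.0581] yaw -0.037 t 6.88 F [-0.4  1.  -1.4] g 39.9
```

View pics/w3c.png

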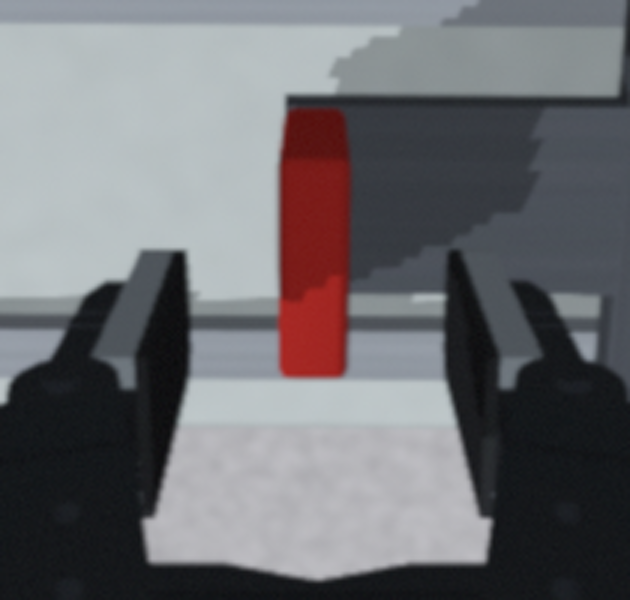

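```bash
python3 - <<'E'
from h import *
p=manip.camera('wrist'); K,Rm,t=cam(p); C=-Rm.T@t; print('cam',C, manip.get_obs()['position'])
# handle top corners, 3D unknown : w3 now
Cw1=np.array([0.56782932,-0.16088489,0.37377742])
def d(u,v): return Rm.T@np.linalg.inv(K)@np.array([u,v,1.])
for n,(a,b) in dict(near=((230+153/6,150+208/6),(150+315/3,150+157/3)),far=((230+150/6,150+445/6),(150+313/3,150+378/3)),base=((230+153/6,150+155/6),(150+315/3,150+108/3))).items():
    A=np.c_[d(*a),-d(*b)]; s=np.linalg.lstsq(A,C-Cw1,rcond=None)[0]; print(n,Cw1+s[0]*d(*a),C+s[1]*d(*b))
E
```

```text
cam [ 0.5664128  -0.1860272   0.22837938] [ 0.56353976 -0.25257148  0.05828051]
near [ 0.56455997 -0.24021247  0.04970454] [ 0.56393729 -0.24017221  0.04970096]
far [ 0.56278448 -0.27528661  0.07076434] [ 0.56231391 -0.27526327  0.07076337]
base [ 0.56479597 -0.23352891  0.0378838 ] [ 0.56415901 -0.23347452  0.03787779]
```

arm_command(
  targets="0 0 5 0 0 0; 0 0 5 0 0 0; 0 0 0 0 0 0",
)

```text
clock: 7.3
position: [0.5638, -0.2528, 0.0489]
ee_rot: [0.72, 0.694, -0.0, -0.0]
ft_force: [-0.5, -0.2, 0.3]
grip_width: 0.471
```

arm_command(
  targets="0 0 5 0 0 0; 0 0 0 0 0 0",
)

```text
clock: 7.55
position: [0.5639, -0.2528, 0.0441]
ee_rot: [0.72, 0.694, -0.0, -0.0]
ft_force: [-0.8, -0.0, -0.1]
grip_width: 0.465
```

```bash
python3 - <<'E'
from h import *
p=shot('wrist'); plan([])
cv2.imwrite('pics/w4c.png',cv2.resize(p['frame'][150:350,150:360,::-1],None,fx=3,fy=3,interpolation=cv2.INTER_CUBIC))
E
```

```text
at [ 0.5641 -0.2529  0.0443] yaw -0.037 t 7.6 F [ 0.3 -0.2 -0.2] g 39.9
```

View pics/w4c.png

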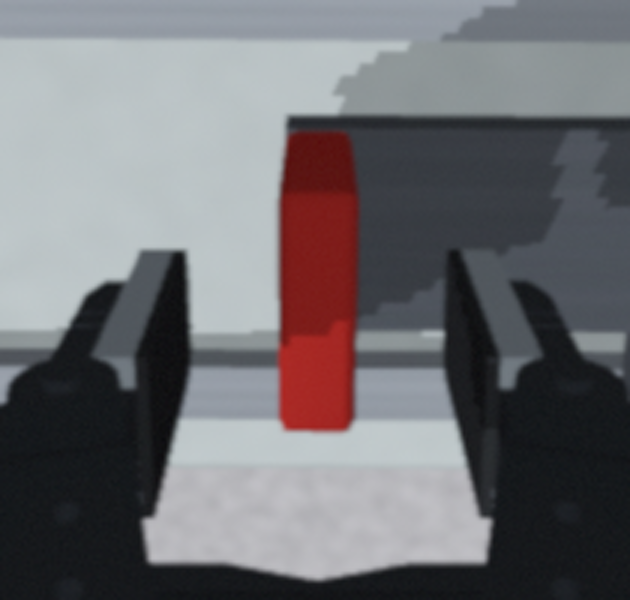

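```bash
cat > fit2.py <<'E'
exec(open('fit.py').read().split("q,W=fit(H")[0])
T5=T
T=lambda u,v:(p,270+u/3,80+v/3)
s2=lambda u,v:(s,u/1.5,v/1.5)
G=[((-27,27,45),T(97,186)),((-27,-27,45),T(160,187)),((27,27,50),T(99,120)),((-58,58,45),T(57,225)),((-58,-58,45),T(197,228)),((58,58,45),T(58,87)),
((-27,27,45),s2(347,391)),((-27,-27,45),s2(312,410)),((27,27,50),s2(360,424)),((27,-27,50),s2(323,441))]
for HH in (H,G):
    def W(q,P): c,n=np.cos(q[2]),np.sin(q[2]); P=np.array(P)/1000; return np.array([q[0]+c*P[0]-n*P[1],q[1]+n*P[0]+c*P[1],P[2]+q[3]])
    def f(q): return np.ravel([proj(o[0],W(q,P))-o[1:] for P,o in HH])
    r=least_squares(f,[.6,0,0,0],loss='soft_l1'); print(np.round(r.x,4),r.cost); print(np.round(f(r.x).reshape(-1,2),1).tolist())
E
python3 fit2.py
```

```text
[ 0.5727  0.0279  0.1614 -0.006 ] 4.914974720049408
[[-0.8, -0.8], [-0.9, -1.4], [-0.6, 0.5], [-0.2, 0.1], [-0.9, 0.7], [-0.5, -0.2], [-0.9, -1.4], [-0.9, -1.0], [-0.4, 0.7], [-0.0, 0.8]]
[ 0.6836 -0.2582 -0.0407 -0.0062] 4.554443750939232
[[-1.0, 0.5], [0.2, 0.5], [-1.1, 0.2], [-0.5, -0.2], [0.5, -0.4], [-0.2, -0.9], [-1.2, 0.4], [-1.6, -1.7], [0.2, 0.5], [0.3, 0.4]]
```

arm_command(
  targets="0 0 0 0 0 0; 0 0 0 0 0 0; 0 0 0 0 0 0; 0 0 0 0 0 0",
  grip=0,
  squeeze=30,
)

```text
clock: 8.2
position: [0.5641, -0.253, 0.0447]
ee_rot: [0.72, 0.694, 0.0, -0.0]
ft_force: [-1.7, 1.4, 5.0]
grip_width: 0.129
```

```bash
python3 - <<'E'
from h import *
p=shot('wrist'); plan([])
cv2.imwrite('pics/w5c.png',cv2.resize(p['frame'][150:350,150:360,::-1],None,fx=3,fy=3,interpolation=cv2.INTER_CUBIC))
E
```

```text
at [ 0.5641 -0.253   0.0447] yaw -0.037 t 8.25 F [-3.1  1.1  3.8] g 10.6
```

View pics/w5c.png

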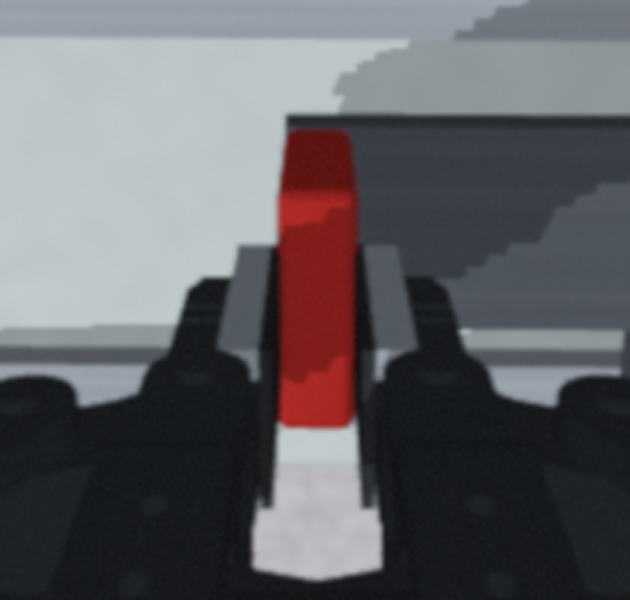

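arm_command(
  targets="0 0 0 0 0 0; 0 0 0 0 0 0; 0 0 5 0 0 0; 0 0 5 0 0 0; 0 0 0 0 0 0",
  grip=40,
)

```text
clock: 8.88
position: [0.5637, -0.2527, 0.0337]
ee_rot: [0.72, 0.694, -0.0, -0.001]
ft_force: [-0.4, 0.5, 0.0]
grip_width: 0.469
```

arm_command(
  targets="0 0 3 0 0 0; 0 0 0 0 0 0",
)

```text
clock: 9.12
position: [0.564, -0.2529, 0.0313]
ee_rot: [0.72, 0.694, -0.0, -0.0]
ft_force: [0.0, -0.5, -0.3]
grip_width: 0.467
```

arm_command(
  targets="0 0 0 0 0 0; 0 0 0 0 0 0; 0 0 0 0 0 0; 0 0 0 0 0 0",
  grip=0,
  squeeze=40,
)

```text
clock: 9.62
position: [0.5641, -0.253, 0.0317]
ee_rot: [0.72, 0.694, 0.0, -0.0]
ft_force: [-2.7, 1.2, 4.6]
grip_width: 0.133
```

```bash
python3 - <<'E'
from h import *
p=shot('wrist'); plan([])
cv2.imwrite('pics/w6c.png',cv2.resize(p['frame'][150:350,150:360,::-1],None,fx=3,fy=3,interpolation=cv2.INTER_CUBIC))
E
```

```text
at [ 0.5641 -0.253   0.0317] yaw -0.037 t 9.68 F [-2.6  1.7  4.4] g 11.3
```

View pics/w6c.png

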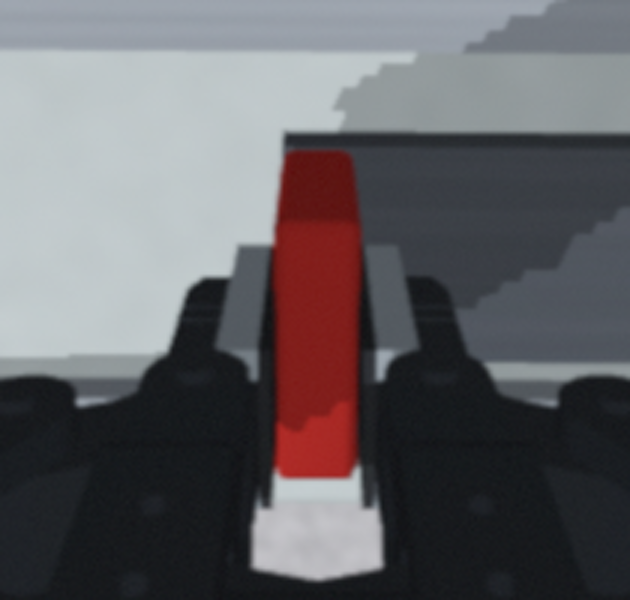

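arm_command(
  targets="0 -20 0 0 0 0; 0 -30 0 0 0 0; 0 -30 0 0 0 0; 0 -30 0 0 0 0; 0 -10 0 0 0 0",
  squeeze=60,
)

```text
clock: 10.3
position: [0.444, -0.2477, 0.0317]
ee_rot: [0.72, 0.694, 0.001, 0.0]
ft_force: [3.2, 3.1, -0.2]
grip_width: 0.126
```

arm_command(
  targets="0 -6 0 0 0 0; 0 -3 0 0 0 0; 0 0 0 0 0 0",
)

```text
clock: 10.68
position: [0.4359, -0.2475, 0.0317]
ee_rot: [0.72, 0.694, 0.0, -0.0]
ft_force: [-0.4, 5.2, 6.4]
grip_width: 0.125
```

arm_command(
  targets="0 -3 0 0 0 0; 0 0 0 0 0 0",
)

```text
clock: 10.92
position: [0.4342, -0.2474, 0.0317]
ee_rot: [0.72, 0.694, 0.001, 0.001]
ft_force: [5.8, 4.4, -0.5]
grip_width: 0.127
```

arm_command(
  targets="0 -2 0 0 0 0; 0 0 0 0 0 0",
)

```text
clock: 11.18
position: [0.4343, -0.2475, 0.0318]
ee_rot: [0.719, 0.695, 0.002, 0.003]
ft_force: [17.5, 1.5, -12.6]
grip_width: 0.128
```

arm_command(
  targets="0 4 0 0 0 0; 0 0 0 0 0 0; 0 0 -40 0 0 0; 0 0 -50 0 0 0; 0 0 -50 0 0 0",
  grip=50,
)

```text
clock: 11.8
position: [0.4335, -0.2486, 0.1728]
ee_rot: [0.72, 0.694, -0.0, -0.0]
ft_force: [0.9, 0.2, -0.9]
grip_width: 0.587
```

```bash
python3 - <<'E'
from h import *
p=shot('wrist','w7.png'); t=shot('top','t7.png'); s=shot('scene','s7.png'); plan([])
for q in (p,t,s):
  for n in ['stage_grip','nest1','loaded1']:
    for r in find(q,n): print(n,*r)
E
```

```text
at [ 0.4353 -0.2491  0.1736] yaw -0.037 t 11.95 F [ 0.1  1.3 -1.4] g 50.1
stage_grip 0.87 [ 0.5336 -0.2475  0.0447] [363 173]
stage_grip 0.46 [ 0.58   -0.2251  0.0507] [418 148]
nest1 0.78 [ 0.5282 -0.2457  0.0407] [356 170]
loaded1 0.76 [ 0.5713 -0.2796  0.049 ] [402 205]
loaded1 0.67 [ 0.5784 -0.2273  0.051 ] [416 150]
loaded1 0.54 [ 0.4653 -0.0878  0.0043] [283  -2]
stage_grip 0.97 [ 0.5377 -0.2482  0.0439] [311 191]
nest1 0.6 [ 0.5365 -0.2484  0.0447] [311 192]
loaded1 0.66 [ 0.5782 -0.2237  0.0528] [300 174]
loaded1 0.61 [ 0.5754 -0.278   0.0544] [323 175]
stage_grip 0.67 [0.5488 0.1655 0.0475] [357 151]
stage_grip 0.61 [ 0.5158 -0.2504  0.0459] [195 211]
nest1 0.95 [ 0.5118 -0.2517  0.0481] [194 209]
loaded1 0.38 [ 0.5739 -0.2869  0.0545] [189 237]
loaded1 0.25 [0.5681 0.0652 0.0587] [327 170]
```

View pics/w7.png

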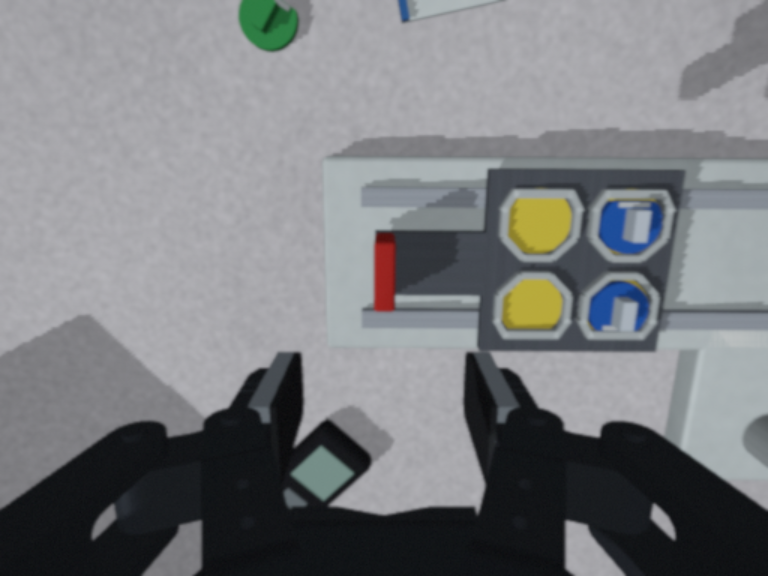

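View pics/t7.png

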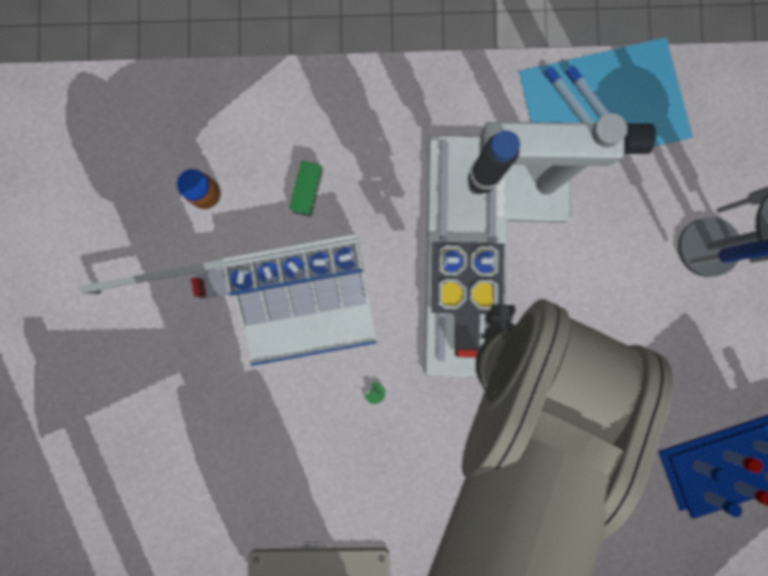

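Pulled out (w7): the two nests nearest the handle, at about (540,222) and (533,305), are yellow, so empty. The other two hold blue holders, so I need two holders. The heights look biased, so I'll touch the bench lightly to calibrate z.

```bash
python3 - <<'E'
from h import *
plan([(.47,-.145,.15,0.0),(.47,-.145,.03,0.0)])
p=manip.camera('wrist'); print(cam(p)[0], -cam(p)[1].T@cam(p)[2]); print(cam(p)[1])
cv2.imwrite('pics/w7n.png',cv2.resize(p['frame'][105:240,310:460,::-1],None,fx=5,fy=5,interpolation=cv2.INTER_CUBIC))
E
```

```text
at [ 0.4339 -0.2481  0.1709] yaw -0.037 t 12.4 F [-0.2 -0.   0.4] g 49.9
-> [ 0.47  -0.145  0.15 ] 0.0 rows 3
    34.8 10.7 7 -0 -0 -0.012; 34.7 11.2 7 -0 -0 -0.012; 34.5 11.6 7 -0 -0 -0.012
-> [ 0.47  -0.145  0.03 ] 0.0 rows 3
    0 0 40 0 0 0; 0 0 40 0 0 0; 0 0 40 0 0 0
[[325.5305919    0.         255.24293972]
 [  0.         325.5305919  193.53964022]
 [  0.           0.           1.        ]] [ 0.43665526 -0.18141831  0.34117959]
[[ 0.99929484 -0.03749646 -0.00196165]
 [-0.03564114 -0.96369376  0.26462057]
 [-0.01181277 -0.26436406 -0.96435061]]
```

View pics/w7n.png

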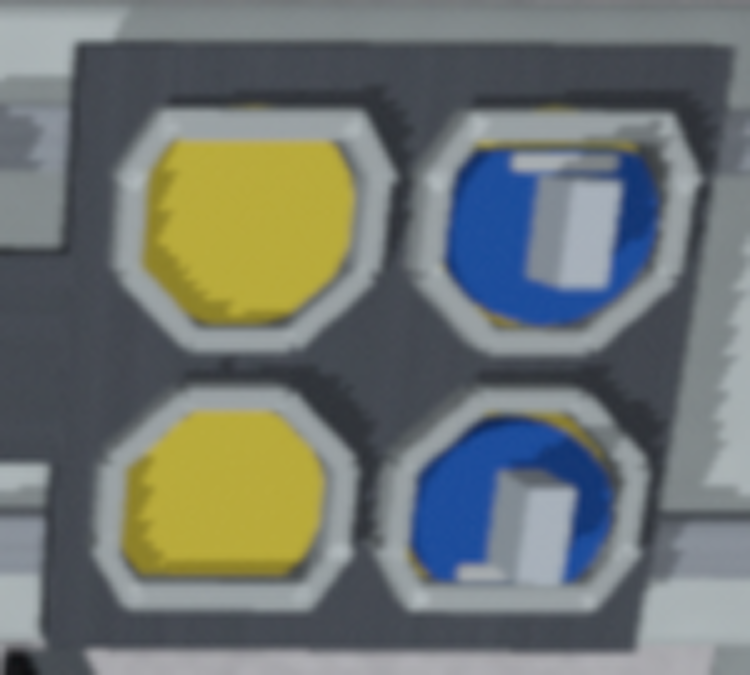

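arm_command(
  targets="35 11 7 0 0 -0.012; 35 11 7 0 0 -0.012; 35 12 7 0 0 -0.012; 0 0 40 0 0 0; 0 0 40 0 0 0",
  grip=0,
)

```text
clock: 13.08
position: [0.4713, -0.1434, 0.0696]
ee_rot: [0.707, 0.707, 0.0, 0.0]
ft_force: [0.1, -0.2, -0.3]
grip_width: 0.002
```

arm_command(
  targets="0 0 30 0 0 0; 0 0 15 0 0 0; 0 0 0 0 0 0",
)

```text
clock: 13.45
position: [0.4704, -0.1441, 0.0251]
ee_rot: [0.708, 0.707, -0.001, -0.0]
ft_force: [0.6, -0.0, 0.2]
grip_width: 0.004
```

arm_command(
  targets="0 0 4 0 0 0; 0 0 0 0 0 0",
)

```text
clock: 13.7
position: [0.4714, -0.144, 0.0221]
ee_rot: [0.707, 0.707, 0.0, 0.0]
ft_force: [0.5, -0.0, -0.6]
grip_width: -0.002
```

arm_command(
  targets="0 0 4 0 0 0; 0 0 0 0 0 0",
)

```text
clock: 13.95
position: [0.4708, -0.1439, 0.0174]
ee_rot: [0.707, 0.707, 0.0, -0.0]
ft_force: [0.2, -0.2, -0.8]
grip_width: -0.002
```

arm_command(
  targets="0 0 4 0 0 0; 0 0 4 0 0 0; 0 0 0 0 0 0",
)

```text
clock: 14.32
position: [0.4705, -0.144, 0.0091]
ee_rot: [0.707, 0.707, -0.0, -0.0]
ft_force: [-0.1, -0.3, 0.2]
grip_width: -0.002
```

arm_command(
  targets="0 0 4 0 0 0; 0 0 0 0 0 0",
)

```text
clock: 14.58
position: [0.4706, -0.1439, 0.0052]
ee_rot: [0.707, 0.707, -0.0, -0.0]
ft_force: [0.7, 0.7, 0.2]
grip_width: -0.002
```

arm_command(
  targets="0 0 4 0 0 0; 0 0 0 0 0 0",
)

```text
clock: 14.82
position: [0.4706, -0.144, 0.0012]
ee_rot: [0.707, 0.707, -0.0, -0.0]
ft_force: [-0.7, 0.4, 0.4]
grip_width: -0.003
```

```bash
python3 - <<'E'
from h import *
p=shot('wrist','w8.png'); plan([])
E
```

```text
at [ 0.4707 -0.144   0.0013] yaw -0.001 t 14.88 F [-0.9 -0.8 -0.1] g -0.0
```

View pics/w8.png

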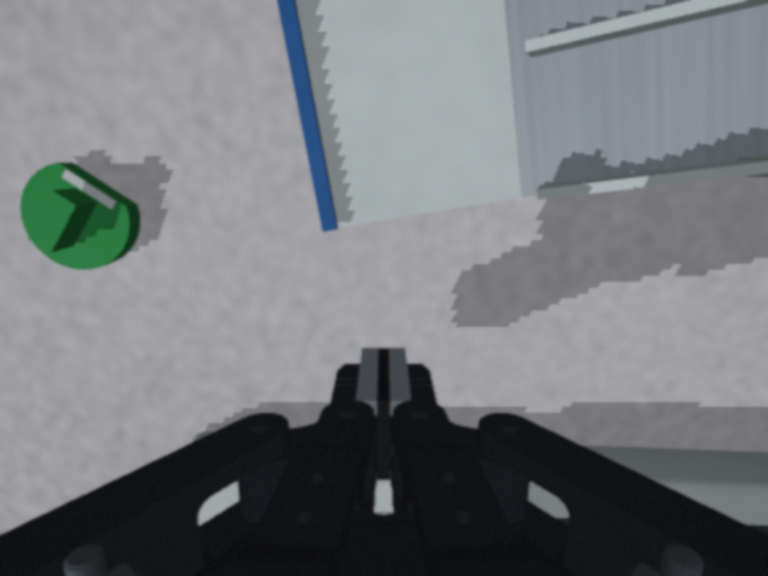

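arm_command(
  targets="0 0 4 0 0 0; 0 0 4 0 0 0; 0 0 0 0 0 0",
)

```text
clock: 15.25
position: [0.4705, -0.144, -0.0069]
ee_rot: [0.707, 0.707, -0.0, -0.0]
ft_force: [-1.2, 0.3, 0.3]
grip_width: 0.002
```

arm_command(
  targets="0 0 3 0 0 0; 0 0 0 0 0 0",
)

```text
clock: 15.5
position: [0.4707, -0.144, -0.0097]
ee_rot: [0.707, 0.707, -0.0, -0.0]
ft_force: [-0.9, 0.0, -0.2]
grip_width: 0.002
```

arm_command(
  targets="0 0 3 0 0 0; 0 0 0 0 0 0",
)

```text
clock: 15.75
position: [0.4707, -0.144, -0.0127]
ee_rot: [0.707, 0.707, -0.0, -0.0]
ft_force: [-0.1, -0.0, 0.4]
grip_width: 0.001
```

arm_command(
  targets="0 0 3 0 0 0; 0 0 0 0 0 0",
)

```text
clock: 16.0
position: [0.4707, -0.144, -0.0158]
ee_rot: [0.707, 0.707, -0.0, -0.0]
ft_force: [0.4, 0.6, -0.7]
grip_width: -0.003
```

arm_command(
  targets="0 0 3 0 0 0; 0 0 0 0 0 0",
)

```text
clock: 16.25
position: [0.4707, -0.144, -0.0187]
ee_rot: [0.707, 0.707, -0.0, -0.0]
ft_force: [-0.2, 0.6, -0.5]
grip_width: 0.001
```

arm_command(
  targets="0 0 3 0 0 0; 0 0 0 0 0 0",
)

```text
clock: 16.5
position: [0.4707, -0.1439, -0.0217]
ee_rot: [0.707, 0.707, -0.0, -0.0]
ft_force: [0.1, -1.1, -0.2]
grip_width: 0.0
```

arm_command(
  targets="0 0 2 0 0 0; 0 0 0 0 0 0",
)

```text
clock: 16.75
position: [0.4708, -0.144, -0.0236]
ee_rot: [0.707, 0.707, -0.0, -0.0]
ft_force: [0.9, 0.1, 0.2]
grip_width: 0.002
```

arm_command(
  targets="0 0 2 0 0 0; 0 0 0 0 0 0; 0 0 2 0 0 0; 0 0 0 0 0 0",
)

```text
clock: 17.25
position: [0.4709, -0.144, -0.0276]
ee_rot: [0.707, 0.707, 0.0, -0.0]
ft_force: [-0.5, -0.3, 0.1]
grip_width: -0.001
```

arm_command(
  targets="0 0 2 0 0 0; 0 0 0 0 0 0",
)

```text
clock: 17.5
position: [0.471, -0.144, -0.0278]
ee_rot: [0.708, 0.707, 0.001, -0.001]
ft_force: [-10.9, 2.1, 32.7]
grip_width: 0.001
```

```bash
python3 - <<'E'
from h import *
p=shot('wrist','w9.png'); plan([]); t=shot('scene'); cv2.imwrite('pics/s9.png',cv2.resize(t['frame'][100:300,150:350,::-1],None,fx=3,fy=3,interpolation=cv2.INTER_CUBIC))
E
```

```text
at [ 0.471  -0.144  -0.0278] yaw -0.001 t 17.55 F [-11.3   3.2  32.3] g -0.1
```

View pics/w9.png

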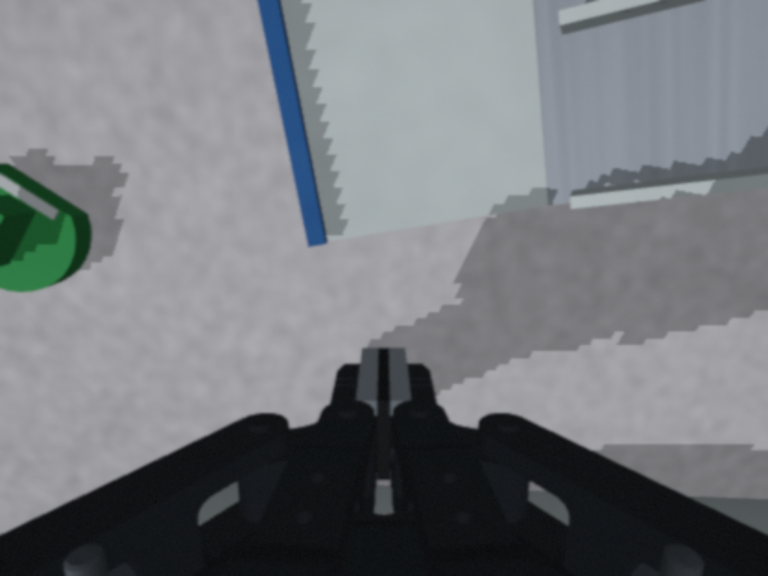

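View pics/s9.png

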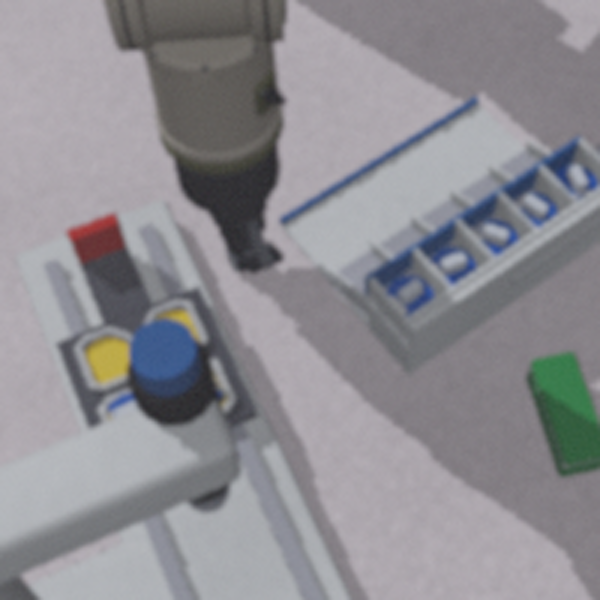

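arm_command(
  targets="0 0 -2 0 0 0; 0 0 -50 0 0 0; 0 0 -60 0 0 0; 0 0 -60 0 0 0; 0 0 0 0 0 0",
  grip=40,
)

```text
clock: 18.23
position: [0.4735, -0.1446, 0.1468]
ee_rot: [0.708, 0.707, 0.003, 0.003]
ft_force: [0.3, 0.3, -1.0]
grip_width: 0.464
```

```bash
python3 - <<'E'
from h import *
plan([(.49,0.03,.14,0.8),(.55,.174,.14,1.73)],snap=False)
E
```

```text
at [ 0.4735 -0.1446  0.1468] yaw -0.001 t 18.23 F [ 0.3  0.3 -1. ] g 39.7
-> [0.49 0.03 0.14] 0.8 rows 5
    34.9 3.2 1.4 0.002 0.001 -0.16; 34 8.8 1.4 0.002 0.001 -0.16; 32.1 14.1 1.4 0.002 0.001 -0.16; 29.5 19 1.4 0.002 0.001 -0.16; 26 23.5 1.4 0.002 0.001 -0.16
-> [0.55  0.174 0.14 ] 1.73 rows 6
    9.5 24.2 0 0 0 -0.155; 5.7 25.4 0 0 0 -0.155; 1.7 25.9 0 0 0 -0.155; -2.3 25.9 0 0 0 -0.155; -6.3 25.2 0 0 0 -0.155
    -10.1 24 0 0 0 -0.155
```

arm_command(
  targets="35 3 0 0 0 -0.16; 34 9 0 0 0 -0.16; 32 14 0 0 0 -0.16; 29 19 0 0 0 -0.16; 26 23 0 0 0 -0.16",
)

```text
clock: 18.85
position: [0.4865, 0.0309, 0.1415]
ee_rot: [0.374, 0.927, -0.0, -0.001]
ft_force: [0.6, -0.7, 0.2]
grip_width: 0.471
```

arm_command(
  targets="9 24 0 0 0 -0.155; 6 25 0 0 0 -0.155; 2 26 0 0 0 -0.155; -2 26 0 0 0 -0.155; -6 25 0 0 0 -0.155",
)

```text
clock: 19.48
position: [0.5359, 0.15, 0.1412]
ee_rot: [-0.004, 1.0, -0.0, -0.001]
ft_force: [0.1, 0.5, -0.0]
grip_width: 0.469
```

arm_command(
  targets="-10 24 0 0 0 -0.155; 0 0 0 0 0 0",
)

```text
clock: 19.73
position: [0.5456, 0.1752, 0.141]
ee_rot: [-0.081, 0.997, -0.0, -0.001]
ft_force: [0.2, -0.0, 0.4]
grip_width: 0.47
```

```bash
python3 - <<'E'
from h import *
p=shot('wrist','w10.png'); plan([])
for n in ['gate_grip','gate','holder1']:
  for r in find(p,n): print(n,*r)
print(manip.get_obs()['joint_pos'])
E
```

```text
at [0.5455 0.1736 0.1412] yaw 1.729 t 19.77 F [ 0.6 -1.  -0.2] g 40.2
gate_grip 0.66 [0.5527 0.1551 0.0501] [230 193]
gate_grip 0.51 [0.5248 0.059  0.0203] [130 137]
gate_grip 0.21 [0.6736 0.0189 0.0285] [ 76 284]
gate 0.84 [0.5542 0.1525 0.049 ] [227 194]
gate 0.26 [0.5259 0.0587 0.0191] [130 138]
holder1 0.92 [0.5579 0.1153 0.0557] [180 193]
holder1 0.69 [0.5674 0.0713 0.055 ] [126 196]
holder1 0.67 [ 0.5789 -0.0184  0.0572] [ 12 193]
[-0.58114103  0.25785709  0.22969444  1.6969922  -0.06213401  1.19471831
  1.39046428]
```

View pics/w10.png

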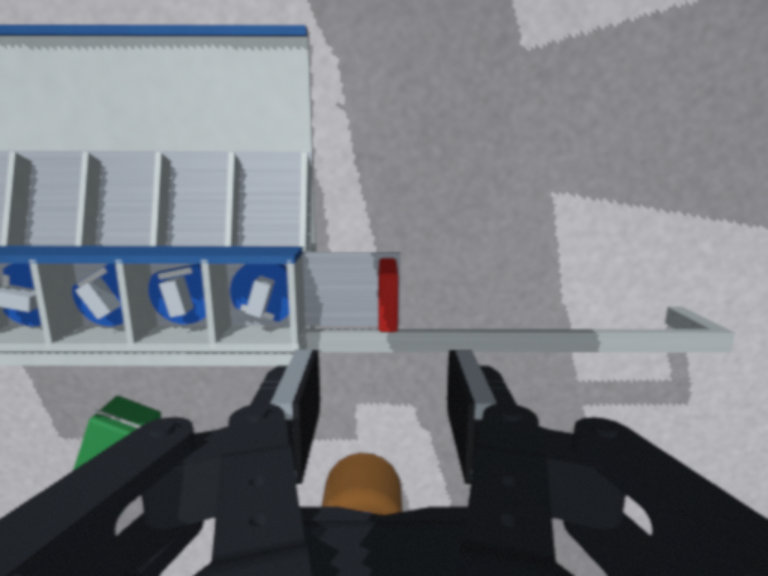

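```bash
python3 - <<'E'
from h import *
p=manip.camera('wrist')
cv2.imwrite('pics/w10c.png',cv2.resize(p['frame'][150:240,200:300,::-1],None,fx=6,fy=6,interpolation=cv2.INTER_CUBIC))
for u,v in [(378,275),(398,275),(378,331),(398,331),(388,303)]: print(u,v,ray(p,u/1.5,v/1.5,.089))
o=manip.get_obs(); P=np.array(o['position'])
for z in (.1690,.1800): print(proj(p,(P[0],P[1],z))*1.5)
E
```

```text
378 275 [0.53310101 0.16766834 0.089     ]
398 275 [0.5316472  0.17695845 0.089     ]
378 331 [0.56070168 0.17191088 0.089     ]
398 331 [0.55920088 0.18149814 0.089     ]
388 303 [0.54594558 0.17447442 0.089     ]
[383.76881901 374.17071458]
[383.82040934 390.01877197]
```

View pics/w10c.png

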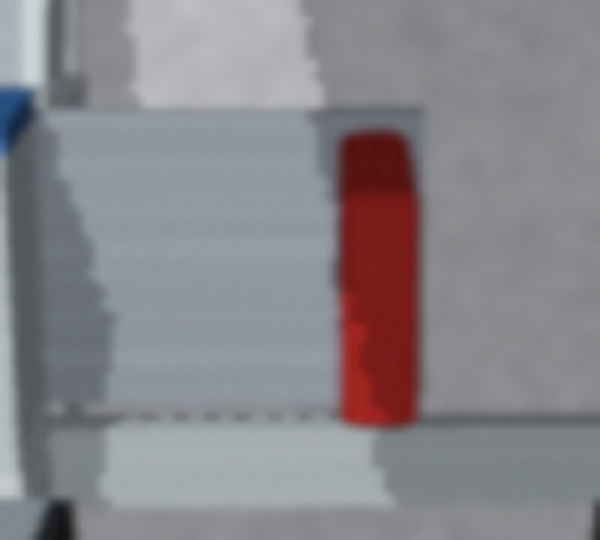

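arm_command(
  targets="4 1 0 0 0 0; 0 0 40 0 0 0; 0 0 40 0 0 0; 0 0 20 0 0 0; 0 0 0 0 0 0",
)

```text
clock: 20.6
position: [0.5407, 0.1731, 0.0413]
ee_rot: [-0.079, 0.997, -0.0, -0.001]
ft_force: [-0.1, -0.1, 0.2]
grip_width: 0.468
```

arm_command(
  targets="0 0 7 0 0 0; 0 0 0 0 0 0",
)

```text
clock: 20.85
position: [0.5423, 0.1738, 0.036]
ee_rot: [-0.079, 0.997, 0.0, 0.0]
ft_force: [0.1, -0.1, -0.0]
grip_width: 0.468
```

arm_command(
  targets="0 0 0 0 0 0; 0 0 0 0 0 0; 0 0 0 0 0 0; 0 0 0 0 0 0",
  grip=0,
  squeeze=40,
)

```text
clock: 21.35
position: [0.5419, 0.1771, 0.0363]
ee_rot: [-0.08, 0.997, 0.002, 0.001]
ft_force: [-1.7, 8.7, 2.4]
grip_width: 0.107
```

```bash
python3 - <<'E'
from h import *
p=shot('wrist'); plan([])
cv2.imwrite('pics/w11c.png',cv2.resize(p['frame'][100:350,130:380,::-1],None,fx=2.4,fy=2.4,interpolation=cv2.INTER_CUBIC))
E
```

```text
at [0.5419 0.1771 0.0363] yaw 1.732 t 21.4 F [-2.1  8.6  1.9] g 9.4
```

View pics/w11c.png

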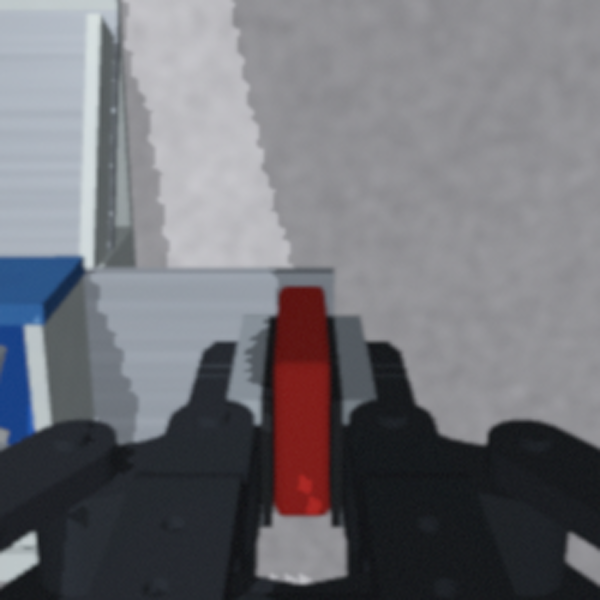

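arm_command(
  targets="0 15 0 0 0 0; 0 20 0 0 0 0; 0 20 0 0 0 0; 0 20 0 0 0 0; 0 5 0 0 0 0",
  squeeze=60,
)

```text
clock: 22.02
position: [0.5294, 0.2542, 0.0363]
ee_rot: [-0.08, 0.997, 0.0, 0.0]
ft_force: [-1.6, -3.6, 7.5]
grip_width: 0.103
```

```bash
python3 - <<'E'
from h import *
plan([]); o=manip.get_obs(); d=o['position']-np.array([.5419,.1771,.0363]); a=1.732; print(d@[np.cos(a),np.sin(a),0])
t=shot('top'); cv2.imwrite('pics/t12.png',cv2.resize(t['frame'][120:260,80:280,::-1],None,fx=4,fy=4,interpolation=cv2.INTER_CUBIC))
E
```

```text
at [0.5294 0.2542 0.0363] yaw 1.73 t 22.02 F [-1.6 -3.6  7.5] g 8.8
0.07811059463599421
```

View pics/t12.png

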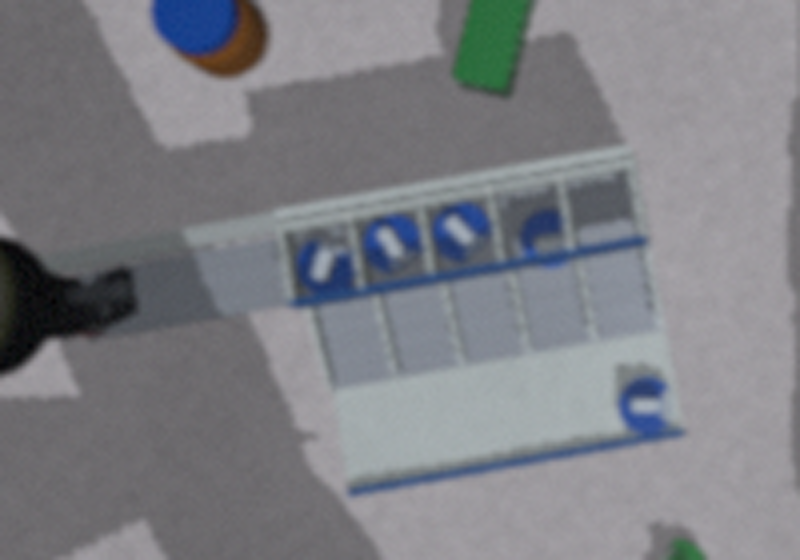

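Gate is at about 78 mm: one holder is on the landing, and the second is dropping at (540,240). I'll pull a little more.

arm_command(
  targets="0 4 0 0 0 0; 0 2 0 0 0 0; 0 0 0 0 0 0; 0 0 0 0 0 0",
)

```text
clock: 22.58
position: [0.5286, 0.2589, 0.0363]
ee_rot: [-0.079, 0.997, 0.0, 0.0]
ft_force: [-2.9, -1.2, 6.8]
grip_width: 0.1
```

```bash
python3 - <<'E'
from h import *
plan([]); o=manip.get_obs(); d=o['position']-np.array([.5419,.1771,.0363]); a=1.732; print(d@[np.cos(a),np.sin(a),0])
t=shot('top'); cv2.imwrite('pics/t13.png',cv2.resize(t['frame'][120:260,80:280,::-1],None,fx=4,fy=4,interpolation=cv2.INTER_CUBIC))
E
```

```text
at [0.5286 0.2589 0.0363] yaw 1.729 t 22.57 F [-2.9 -1.2  6.8] g 8.5
0.0828704107929173
```

View pics/t13.png

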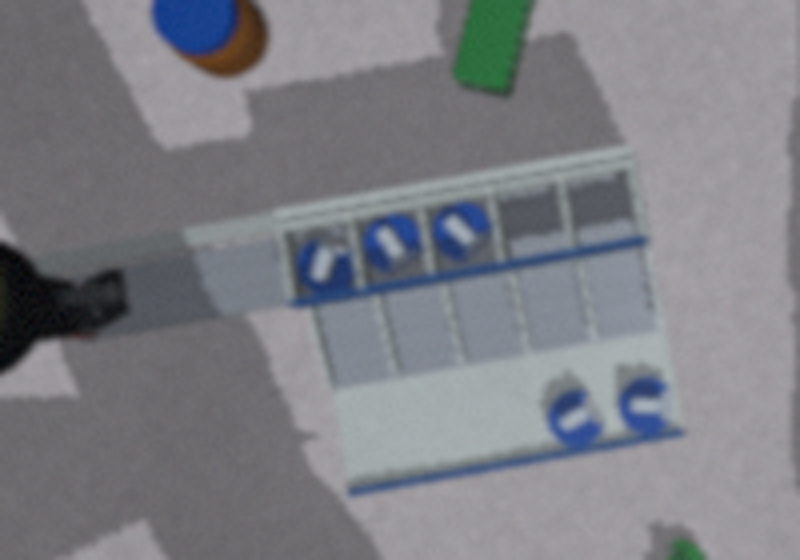

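arm_command(
  targets="0 -20 0 0 0 0; 0 -25 0 0 0 0; 0 -25 0 0 0 0; 0 -10 0 0 0 0; 0 0 0 0 0 0",
)

```text
clock: 23.25
position: [0.5417, 0.1782, 0.0363]
ee_rot: [-0.078, 0.997, -0.0, 0.0]
ft_force: [-1.5, -1.6, 7.0]
grip_width: 0.106
```

arm_command(
  targets="0 -5 0 0 0 0; 0 0 0 0 0 0; 0 0 0 0 0 0",
)

```text
clock: 23.62
position: [0.5419, 0.1771, 0.0363]
ee_rot: [-0.08, 0.997, 0.001, 0.001]
ft_force: [-2.6, 6.3, 4.9]
grip_width: 0.108
```

arm_command(
  targets="0 0 0 0 0 0; 0 0 0 0 0 0; 0 0 -40 0 0 0; 0 0 -50 0 0 0; 0 0 -30 0 0 0",
  grip=40,
)

```text
clock: 24.25
position: [0.5427, 0.1743, 0.158]
ee_rot: [-0.079, 0.997, 0.0, 0.001]
ft_force: [-0.6, 0.4, -0.1]
grip_width: 0.468
```

```bash
python3 - <<'E'
from h import *
plan([(.475,-.055,.14,0.1)],snap=False)
t=shot('top'); cv2.imwrite('pics/t14.png',cv2.resize(t['frame'][120:260,80:280,::-1],None,fx=4,fy=4,interpolation=cv2.INTER_CUBIC))
E
```

```text
at [0.5427 0.1743 0.158 ] yaw 1.728 t 24.25 F [-0.6  0.4 -0.1] g 40.0
-> [ 0.475 -0.055  0.14 ] 0.1 rows 10
    10.3 -21.6 1.8 0 0 0.163; 6.6 -23 1.8 0 0 0.163; 2.8 -23.7 1.8 0 0 0.163; -1.1 -23.9 1.8 0 0 0.163; -4.9 -23.4 1.8 0 0 0.163
    -8.6 -22.3 1.8 0 0 0.163; -12.1 -20.6 1.8 0 0 0.163; -15.3 -18.4 1.8 0 0 0.163; -18.1 -15.6 1.8 0 0 0.163; -20.4 -12.5 1.8 0 0 0.163
```

View pics/t14.png

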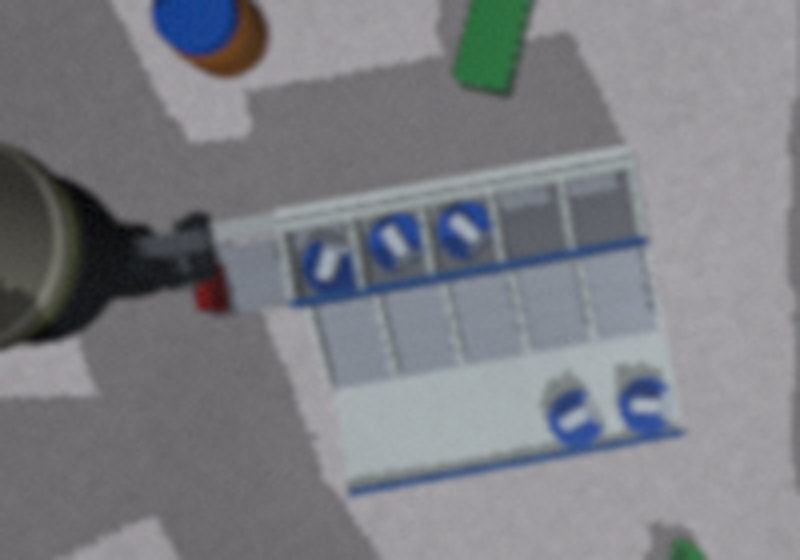

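The gate is shut, three holders are still in the hopper, and two are on the landing at (575,415) and (643,403) in the crop. I'll go look at them.

arm_command(
  targets="10 -22 0 0 0 0.163; 7 -23 0 0 0 0.163; 3 -24 0 0 0 0.163; -1 -24 0 0 0 0.163; -5 -23 2 0 0 0.163",
)

```text
clock: 24.92
position: [0.5078, 0.0584, 0.1533]
ee_rot: [0.325, 0.946, -0.0, 0.0]
ft_force: [0.3, 1.2, 0.3]
grip_width: 0.466
```

arm_command(
  targets="-9 -22 2 0 0 0.163; -12 -21 2 0 0 0.163; -15 -18 2 0 0 0.163; -18 -16 2 0 0 0.163; -20 -12 2 0 0 0.163",
)

```text
clock: 25.55
position: [0.4738, -0.0555, 0.1432]
ee_rot: [0.674, 0.739, -0.0, -0.0]
ft_force: [0.3, 0.4, -0.2]
grip_width: 0.467
```

arm_command(
  targets="0 0 0 0 0 0; 0 0 0 0 0 0",
)

```text
clock: 25.8
position: [0.4745, -0.0537, 0.1434]
ee_rot: [0.67, 0.742, 0.0, -0.0]
ft_force: [0.5, 0.8, -0.4]
grip_width: 0.469
```

```bash
python3 - <<'E'
from h import *
p=shot('wrist','w15.png'); plan([])
for n in ['holder1']:
  for r in find(p,n): print(n,*r)
cv2.imwrite('pics/w15c.png',cv2.resize(p['frame'][110:240,170:370,::-1],None,fx=4,fy=4,interpolation=cv2.INTER_CUBIC))
E
```

```text
at [ 0.4745 -0.0535  0.1434] yaw 0.102 t 25.85 F [ 0.1 -0.1 -0.2] g 39.7
holder1 0.95 [0.5769 0.0279 0.0546] [400  99]
holder1 0.78 [ 0.4629 -0.0366  0.0139] [245 159]
holder1 0.71 [ 0.473  -0.0749  0.0105] [252 198]
holder1 0.68 [0.5751 0.068  0.0572] [411  41]
holder1 0.65 [ 0.3718 -0.0943  0.0098] [147 207]
```

View pics/w15.png

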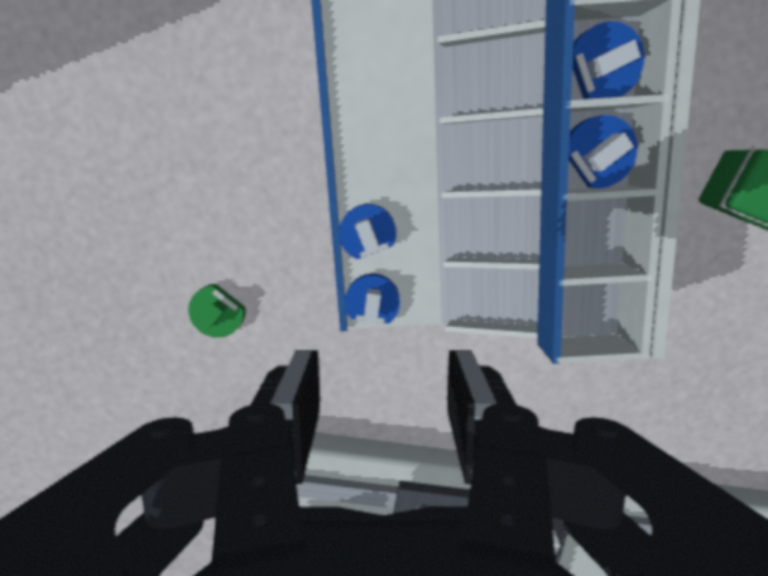

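View pics/w15c.png

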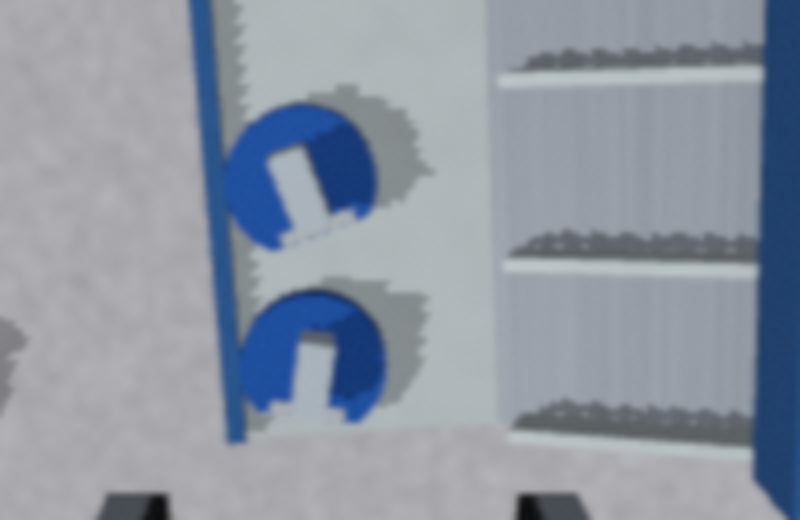

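```bash
cat > hold.py <<'E'
from h import *
from scipy.optimize import minimize
th=np.linspace(np.arccos(13/18),2*np.pi-np.arccos(13/18),60)
D=np.c_[18*np.cos(th),18*np.sin(th)]
SS=4
def polym(p,pts,q,zz,img,val):
    c,s=np.cos(q[2]),np.sin(q[2]); L=[]
    for z in zz:
        for a in pts:
            L.append(proj(p,(q[0]+(c*a[0]-s*a[1])/1000,q[1]+(s*a[0]+c*a[1])/1000,z)))
    L=np.array(L); L=(L-OFF+.5)*SS-.5
    h=cv2.convexHull(L.astype(np.float32)).reshape(-1,2)
    cv2.fillConvexPoly(img,np.round(h*16).astype(np.int32),val,shift=4)
def render(p,q,zb,shape):
    img=np.zeros((shape[0]*SS,shape[1]*SS),np.uint8)
    polym(p,D,q,(zb,zb+.008),img,255)
    polym(p,[(10.3,-9),(12.8,-9),(12.8,9),(10.3,9)],q,(zb+.0082,),img,0)
    polym(p,[(-9,-4),(9,-4),(9,4),(-9,4)],q,(zb+.008,zb+.020),img,0)
    return cv2.resize(img,(shape[1],shape[0]),interpolation=cv2.INTER_AREA)/255.
def blue(f):
    f=f.astype(float); return np.clip((f[:,:,2]-f[:,:,0]-25)/50,0,1)
def fitholder(p,xy,yaws,zb,name=None,half=34):
    global OFF
    c=np.round(proj(p,(xy[0],xy[1],zb+.008))).astype(int); x0,y0=max(c[0]-half,0),max(c[1]-half,0); OFF=np.array([x0,y0])
    sub=p['frame'][y0:c[1]+half,x0:c[0]+half]; B=blue(sub)
    best=None
    g=lambda q:((render(p,q,zb,B.shape)-B)**2).sum()
    for y in yaws:
        r=minimize(lambda v:g((v[0]/1000+xy[0],v[1]/1000+xy[1],v[2]/10+y)),[0,0,0],method='Nelder-Mead',options=dict(initial_simplex=[[0,0,0],[4,0,0],[0,4,0],[0,0,3]],xatol=.05,fatol=.05,maxiter=150))
        q=(r.x[0]/1000+xy[0],r.x[1]/1000+xy[1],r.x[2]/10+y)
        if best is None or r.fun<best[0]: best=(r.fun,q)
    if name:
        m=render(p,best[1],zb,B.shape); a=np.hstack([sub[:,:,::-1],cv2.merge([(B*255).astype(np.uint8)]*3),cv2.merge([(m*255).astype(np.uint8),(B*255).astype(np.uint8),np.zeros_like(B,np.uint8)])]); cv2.imwrite('pics/'+name,cv2.resize(a,None,fx=3.5,fy=3.5,interpolation=cv2.INTER_NEAREST))
    return best
E
python3 - <<'E'
from hold import *
p=manip.camera('wrist')
Y=np.radians([-150,-120,-90,-60,-30])
print(fitholder(p,(.473,-.075),Y,.004,'fA.png',half=23)); print(fitholder(p,(.465,-.037),Y,.004,'fB.png',half=23))
E
```

```text
(np.float64(51.07363014225298), (np.float64(0.4694073068278874), np.float64(-0.07878881212909038), np.float64(-1.6039556187203186)))
(np.float64(115.78337670126875), (np.float64(0.4621863040358887), np.float64(-0.03408248127955192), np.float64(-1.1030562893368807)))
```

View pics/fA.png

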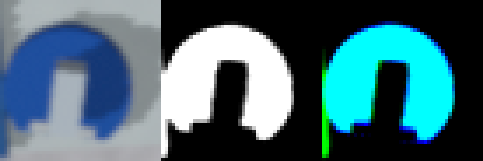

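View pics/fB.png

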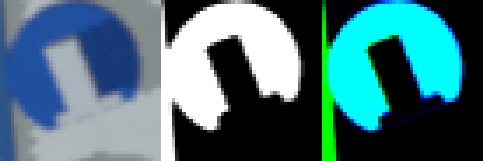

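```bash
python3 - <<'E'
from h import *
p=manip.camera('wrist'); o=manip.get_obs(); P=o['position']; Rm=R.from_quat(o['ee_rot']).as_matrix()
# closed tip edge seen row 348 col 383 (x1.5) tip is 0.0277 behind TCPrep
for dx in (.007,.009,.011,.013):
    print(dx, proj(p,P+Rm@[dx,0,-.0277])*1.5)
print(proj(p,P+Rm@[0,0,-.0277])*1.5)
plan([(.4694,-.0788,.04,-.033),(.4694,-.0788,-.0127,-.033)])
E
```

```text
0.007 [383.01999364 353.96299525]
0.009 [383.02033919 348.01975092]
0.011 [383.02068713 342.03519697]
0.013 [383.0210375 336.0089012]
[383.0188028  374.44513864]
at [ 0.4745 -0.0536  0.1435] yaw 0.101 t 26.0 F [-0.1  0.4  0.3] g 40.0
-> [ 0.4694 -0.0788  0.04  ] -0.033 rows 2
    -12.3 -3.8 51.7 -0 -0 0.067; -12.5 -3 51.7 -0 -0 0.067
-> [ 0.4694 -0.0788 -0.0127] -0.033 rows 1
    0 0 52.7 0 0 -0
```

arm_command(
  targets="-12 -4 40 0 0 0.067; -12 -3 40 0 0 0.067; 0 0 30 0 0 0; 0 0 0 0 0 0",
  grip=32,
)

```text
clock: 26.5
position: [0.4674, -0.0785, 0.0319]
ee_rot: [0.719, 0.695, -0.002, -0.001]
ft_force: [-0.2, -0.2, 0.9]
grip_width: 0.374
```

```bash
python3 - <<'E'
from hold import *
p=shot('wrist','w16.png')
q=fitholder(p,(.4694,-.0788),[-1.604],.004,'fA2.png',half=30); print(q)
plan([(q[1][0],q[1][1],.02,q[1][2]+np.pi/2),(q[1][0],q[1][1],-.0145,q[1][2]+np.pi/2)])
E
```

```text
(np.float64(210.78582499038833), (np.float64(0.46956952161701987), np.float64(-0.078572113078301), np.float64(-1.606637395905588)))
at [ 0.4686 -0.0785  0.0334] yaw -0.034 t 26.55 F [-0.4 -0.3  0.6] g 32.0
-> [ 0.4696 -0.0786  0.02  ] -0.036 rows 1
    -0 1 13.4 -0.002 0 0.002
-> [ 0.4696 -0.0786 -0.0145] -0.036 rows 1
    0 0 34.5 0 0 0
```

View pics/w16.png

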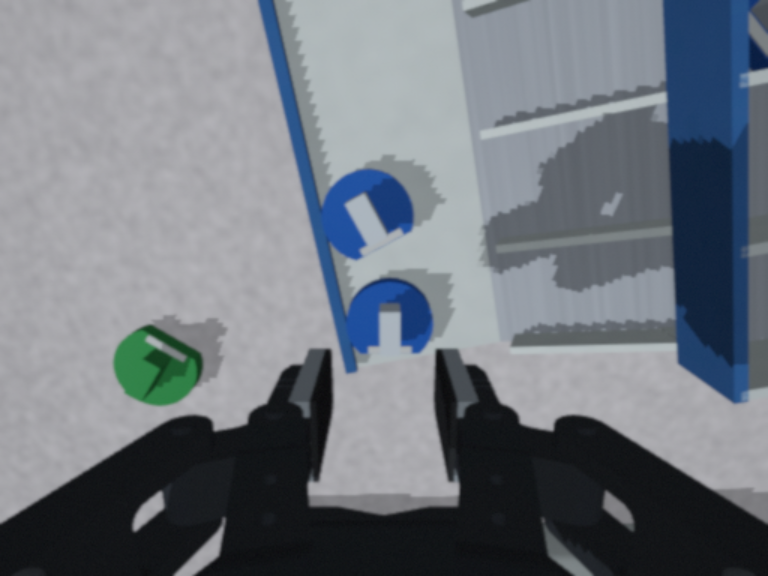

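View pics/fA2.png

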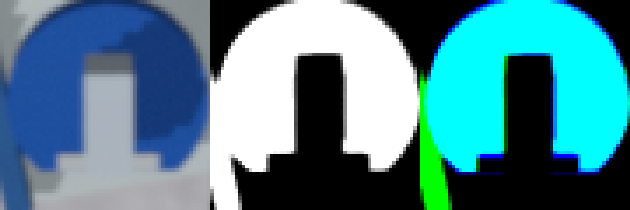

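arm_command(
  targets="1 1 15 0 0 0; 0 0 20 0 0 0; 0 0 8 0 0 0; 0 0 5 0 0 0; 0 0 0 0 0 0",
)

```text
clock: 27.18
position: [0.4702, -0.0777, -0.0144]
ee_rot: [0.719, 0.695, 0.0, 0.0]
ft_force: [0.2, -0.1, 0.2]
grip_width: 0.375
```

```bash
python3 - <<'E'
from h import *
plan([(.4696,-.0776,-.0145,-.036)])
E
```

```text
at [ 0.4702 -0.0777 -0.0144] yaw -0.035 t 27.18 F [ 0.2 -0.1  0.2] g 32.1
-> [ 0.4696 -0.0776 -0.0145] -0.036 rows 1
    0.1 -0.6 0.1 0 -0 0.001
```

arm_command(
  targets="0 0 0 0 0 0; 0 0 0 0 0 0; 0 0 0 0 0 0; 0 0 0 0 0 0",
  grip=0,
  squeeze=40,
)

```text
clock: 27.68
position: [0.4706, -0.0777, -0.014]
ee_rot: [0.719, 0.695, 0.0, 0.0]
ft_force: [-0.1, -0.2, 6.4]
grip_width: 0.078
```

arm_command(
  targets="0 0 -5 0 0 0; 0 0 -15 0 0 0; 0 0 -30 0 0 0; 0 0 -30 0 0 0; 0 0 0 0 0 0",
  squeeze=60,
)

```text
clock: 28.3
position: [0.4717, -0.0778, 0.0682]
ee_rot: [0.719, 0.695, 0.002, 0.001]
ft_force: [0.4, 0.3, -0.6]
grip_width: 0.066
```

```bash
python3 - <<'E'
from h import *
shot('wrist','w17.png'); plan([(.5,-.15,.08,-.04),(.5255,-.2265,.08,-.04)])
E
```

```text
at [ 0.4707 -0.0776  0.0668] yaw -0.035 t 28.35 F [-0.6 -0.1  0.1] g 6.1
-> [ 0.5  -0.15  0.08] -0.04 rows 2
    -35.6 15.9 -6.6 0.001 -0 0.003; -35.6 16 -6.6 0.001 -0 0.003
-> [ 0.5255 -0.2265  0.08  ] -0.04 rows 2
    -37.7 14.3 0 0 0 0; -37.7 14.3 0 0 0 0
```

View pics/w17.png

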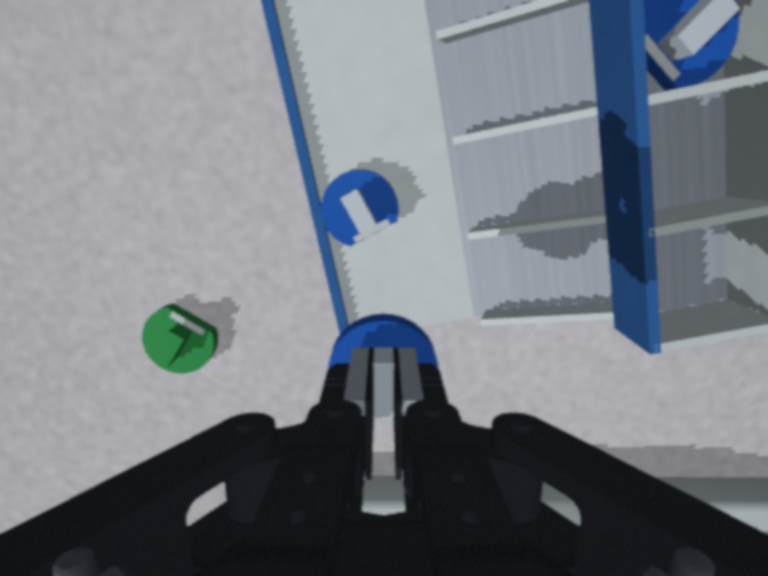

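```bash
python3 - <<'E'
from h import *
plan([(.475,-.15,.09,-.04),(.526,-.315,.09,-.04)])
E
```

```text
at [ 0.4707 -0.0776  0.0668] yaw -0.035 t 28.35 F [-0.6 -0.1  0.1] g 6.1
-> [ 0.475 -0.15   0.09 ] -0.04 rows 2
    -36.1 3.4 -11.6 0.001 -0 0.003; -36.1 3.5 -11.6 0.001 -0 0.003
-> [ 0.526 -0.315  0.09 ] -0.04 rows 4
    -40.7 14.4 0 0 0 0; -40.7 14.4 0 0 0 0; -40.7 14.4 0 0 0 0; -40.7 14.4 0 0 0 0
```

arm_command(
  targets="-36 3 -12 0 0 0.002; -36 3 -12 0 0 0.002; -41 14 0 0 0 0; -41 14 0 0 0 0; -41 14 0 0 0 0",
)

```text
clock: 28.98
position: [0.5104, -0.2754, 0.0886]
ee_rot: [0.721, 0.693, -0.0, -0.001]
ft_force: [1.1, -0.0, 0.3]
grip_width: 0.064
```

arm_command(
  targets="-41 14 0 0 0 0; 0 0 0 0 0 0; 0 0 0 0 0 0",
)

```text
clock: 29.35
position: [0.5223, -0.3153, 0.0885]
ee_rot: [0.721, 0.693, -0.0, -0.001]
ft_force: [0.2, 0.6, -0.7]
grip_width: 0.07
```

```bash
python3 - <<'E'
from h import *
p=shot('wrist','w18.png'); plan([])
cv2.imwrite('pics/w18c.png',cv2.resize(p['frame'][60:240,180:400,::-1],None,fx=3.6,fy=3.6,interpolation=cv2.INTER_CUBIC)); np.save('w18.npy',p,allow_pickle=True)
print(find(p,'nest1'))
E
```

```text
at [ 0.5226 -0.3147  0.0887] yaw -0.038 t 29.4 F [-0.4  0.4 -0.4] g 6.0
[(0.92, array([ 0.5285, -0.2442,  0.046 ]), array([261,  97]))]
```

View pics/w18.png

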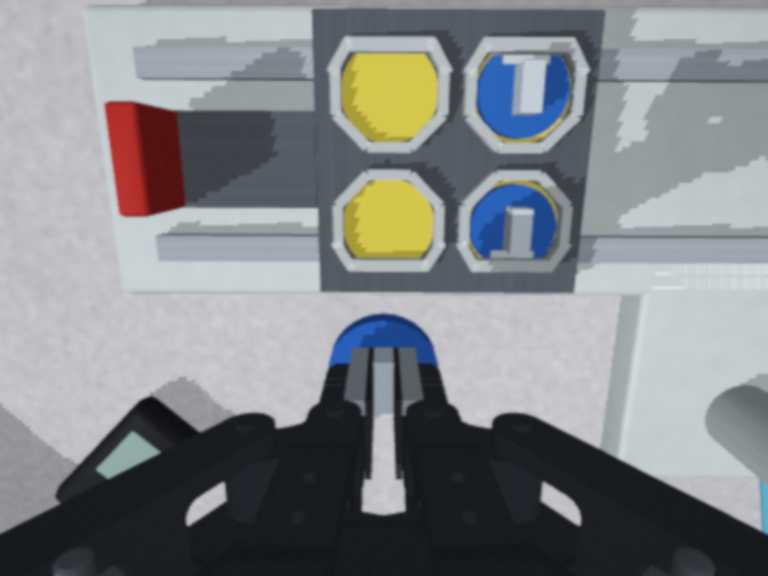

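View pics/w18c.png

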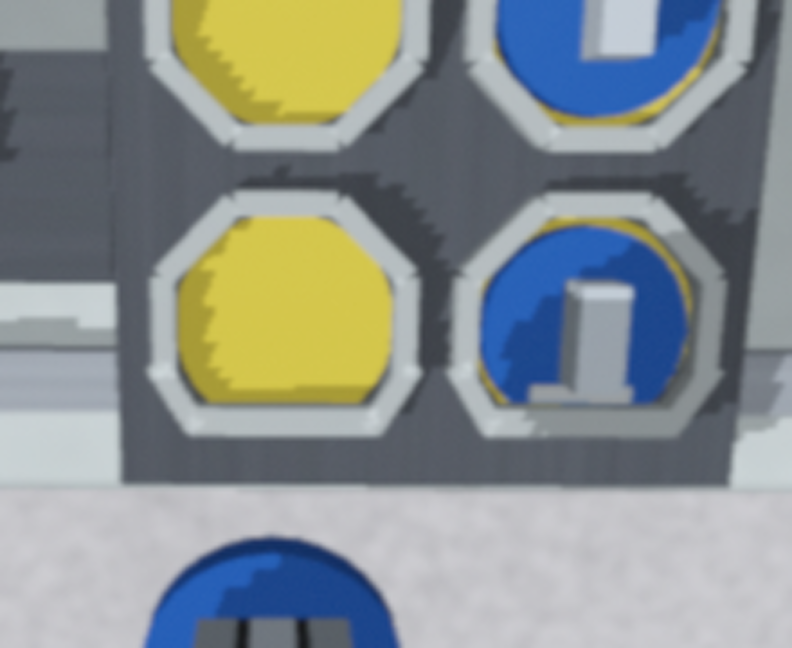

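```bash
python3 - <<'E'
from h import *
from scipy.optimize import least_squares
p=np.load('w18.npy',allow_pickle=True).item()
N=lambda u,v:np.array([180+u/3.6,60+v/3.6])
t=4.9
pts=[((-27-24.4,-27,51),(150,322),0),((-27+24.4,-27,51),(420,322),0),((-27,-2.6,51),(287,190),1),((-27,-46.4,51),(285,436),1),
((27-24.4,-27,51),(450,325),0),((27+24.4,-27,51),(725,325),0),((27,-2.6,51),(602,192),1),((27,-46.4,51),(585,438),1),
((-27,2.6,51),(285,151),1),((27,2.6,51),(605,152),1),((-27,-58,45),(270,486),1),((27,-58,45),(585,487),1),((-58,-40,45),(117,420),0),((58,-40,45),(735,420),0)]
def W(q,P): c,n=np.cos(q[2]),np.sin(q[2]); P=np.array(P)/1000; return np.array([q[0]+c*P[0]-n*P[1],q[1]+n*P[0]+c*P[1],P[2]])
f=lambda q:np.array([proj(p,W(q,P))[i]-N(*uv)[i] for P,uv,i in pts])
r=least_squares(f,[.554,-.2525,-.04],x_scale=[.01,.01,.01]); q=r.x
print(np.round(q,4)); print(np.round(f(q),1))
print('lower',W(q,(-27,-27,45)),'upper',W(q,(-27,27,45)))
np.save('stage.npy',q)
E
```

```text
[ 0.554  -0.2517 -0.0465]
[-1.2  0.2 -1.1 -0.5 -0.  -0.  -1.  -0.4  1.   1.4  0.2  0.6 -0.6  1.6]
lower [ 0.52582282 -0.27745685  0.045     ] upper [ 0.52833134 -0.22351515  0.045     ]
```

```bash
python3 - <<'E'
from h import *
p=np.load('w18.npy',allow_pickle=True).item()
P=np.array([.5226,-.3147,.0887]); Rm=Rt(-.038)
for s in (-2,-1,0,1):
  print(s,[np.round(proj(p,P+Rm@np.array([(18+s)/1000,0,-.0277+dz]))*1.5,1) for dz in (.0015,.0095)],[np.round(proj(p,P+Rm@np.array([s/1000,e*.018,-.0277+.0015]))*1.5,1) for e in (-1,1)])
cv2.imwrite('pics/w18h.png',cv2.resize(p['frame'][195:260,205:305,::-1],None,fx=7,fy=7,interpolation=cv2.INTER_CUBIC))
plan([(.5258,-.2766,.0887,-.0465)])
E
```

```text
-2 [array([383.6, 323.4]), array([383.7, 315.3])] [array([327.6, 376.5]), array([439.8, 376.4])]
-1 [array([383.6, 320.3]), array([383.7, 312.4])] [array([327.6, 373.6]), array([439.9, 373.6])]
0 [array([383.6, 317.3]), array([383.7, 309.5])] [array([327.5, 370.7]), array([440. , 370.7])]
1 [array([383.6, 314.2]), array([383.7, 306.5])] [array([327.4, 367.8]), array([440.1, 367.8])]
at [ 0.5229 -0.3145  0.089 ] yaw -0.038 t 29.45 F [ 0.3 -0.3 -0.3] g 5.9
-> [ 0.5258 -0.2766  0.0887] -0.046 rows 1
    38 1.4 0.4 -0.001 -0.001 0.009
```

View pics/w18h.png

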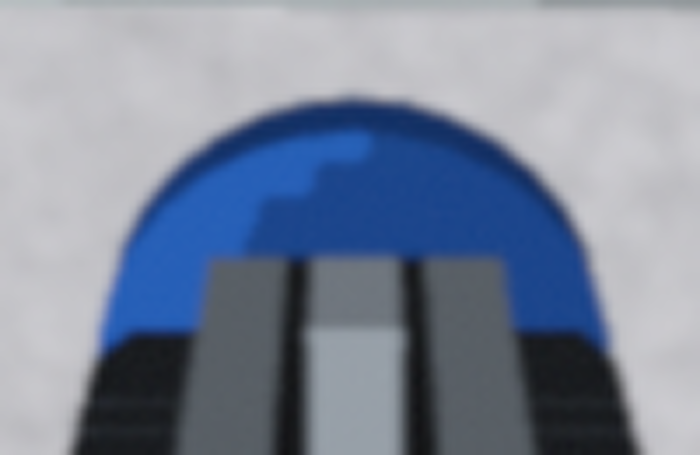

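arm_command(
  targets="38 1 0 0 0 0.009; 0 0 20 0 0 0; 0 0 20 0 0 0; 0 0 10 0 0 0; 0 0 0 0 0 0",
)

```text
clock: 30.08
position: [0.5245, -0.2785, 0.0385]
ee_rot: [0.724, 0.69, -0.001, -0.001]
ft_force: [0.1, 0.5, 0.7]
grip_width: 0.069
```

```bash
python3 - <<'E'
from h import *
plan([(.5258,-.2765,.036,-.0465)]); p=shot('wrist'); cv2.imwrite('pics/w19.png',cv2.resize(p['frame'][120:270,150:370,::-1],None,fx=3.6,fy=3.6,interpolation=cv2.INTER_CUBIC))
E
```

```text
at [ 0.5245 -0.2785  0.0385] yaw -0.049 t 30.07 F [0.1 0.5 0.7] g 5.9
-> [ 0.5258 -0.2765  0.036 ] -0.046 rows 1
    2 1.2 2.5 -0.002 -0 -0.002
```

View pics/w19.png

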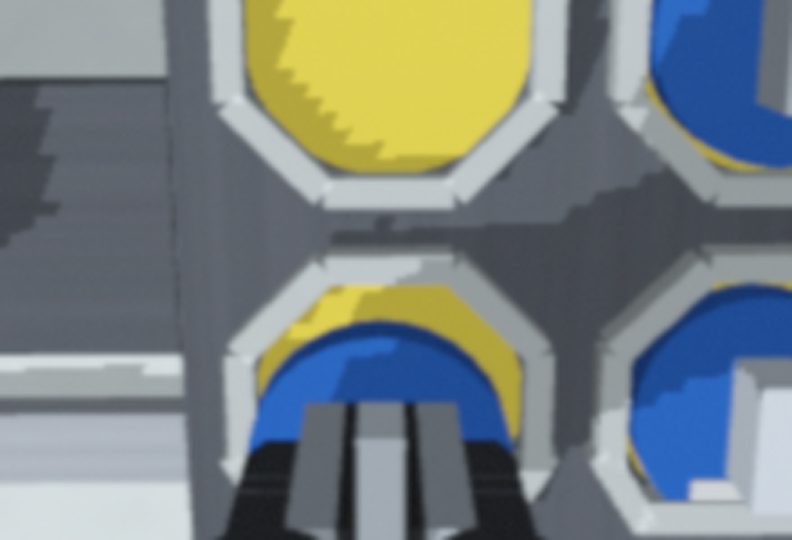

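arm_command(
  targets="2 1.3 1 -0.002 0 -0.002; 0 0 0 0 0 0; 0 0 0 0 0 0",
)

```text
clock: 30.5
position: [0.527, -0.2761, 0.0388]
ee_rot: [0.723, 0.691, 0.001, 0.001]
ft_force: [-0.5, 0.1, 1.1]
grip_width: 0.068
```

```bash
python3 - <<'E'
from h import *
plan([(.5258,-.2765,.036,-.0465)]); p=shot('wrist'); cv2.imwrite('pics/w20.png',cv2.resize(p['frame'][120:270,150:370,::-1],None,fx=3.6,fy=3.6,interpolation=cv2.INTER_CUBIC))
E
```

```text
at [ 0.527  -0.2761  0.0388] yaw -0.046 t 30.5 F [-0.5  0.1  1.1] g 5.8
-> [ 0.5258 -0.2765  0.036 ] -0.046 rows 1
    -0.4 -1.2 2.8 0.002 -0 0.001
```

View pics/w20.png

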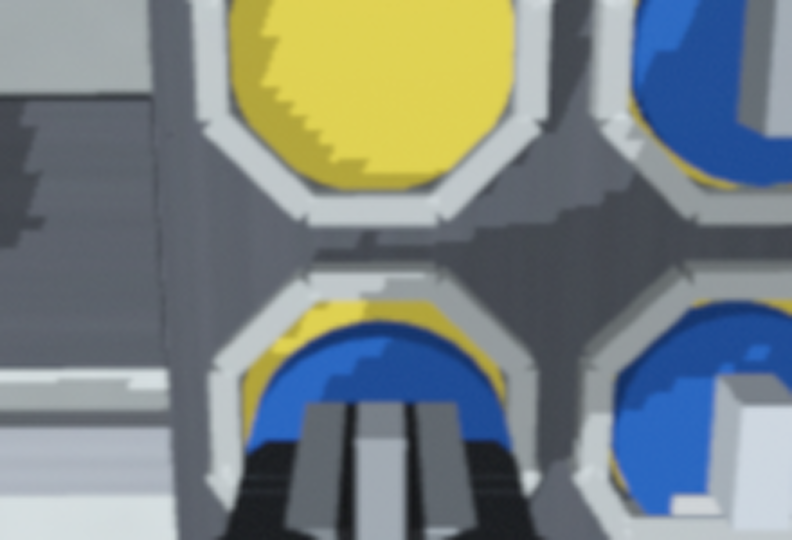

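arm_command(
  targets="-0.4 -1.1 1.5 0 0 0; 0 0 2 0 0 0; 0 0 0 0 0 0",
)

```text
clock: 30.92
position: [0.5255, -0.2764, 0.0347]
ee_rot: [0.723, 0.691, 0.001, 0.001]
ft_force: [-0.4, 0.2, 1.2]
grip_width: 0.068
```

arm_command(
  targets="0 0 2 0 0 0; 0 0 0 0 0 0",
)

```text
clock: 31.18
position: [0.5256, -0.2764, 0.0328]
ee_rot: [0.723, 0.691, 0.001, 0.001]
ft_force: [-0.7, -1.0, 0.0]
grip_width: 0.071
```

arm_command(
  targets="0 0 2 0 0 0; 0 0 0 0 0 0",
)

```text
clock: 31.42
position: [0.5256, -0.2764, 0.0308]
ee_rot: [0.723, 0.691, 0.001, 0.001]
ft_force: [0.1, 0.2, -1.0]
grip_width: 0.068
```

No contact yet, so it is entering the rim cleanly.

arm_command(
  targets="0 0 2 0 0 0; 0 0 0 0 0 0",
)

```text
clock: 31.68
position: [0.5256, -0.2764, 0.0288]
ee_rot: [0.723, 0.691, 0.001, 0.001]
ft_force: [0.2, 0.1, -0.0]
grip_width: 0.066
```

arm_command(
  targets="0 0 1.5 0 0 0; 0 0 0 0 0 0",
)

```text
clock: 31.92
position: [0.5257, -0.2764, 0.0273]
ee_rot: [0.723, 0.691, 0.001, 0.001]
ft_force: [-0.0, 0.7, -0.3]
grip_width: 0.069
```

```bash
python3 - <<'E'
from h import *
plan([(.5258,-.2765,.036,-.0465)]); p=shot('wrist'); cv2.imwrite('pics/w21.png',cv2.resize(p['frame'][120:270,150:370,::-1],None,fx=3.6,fy=3.6,interpolation=cv2.INTER_CUBIC))
E
```

```text
at [ 0.5257 -0.2764  0.0273] yaw -0.046 t 31.93 F [-0.   0.7 -0.3] g 5.9
-> [ 0.5258 -0.2765  0.036 ] -0.046 rows 1
    -0.1 0.2 -8.7 0.002 -0 0
```

View pics/w21.png

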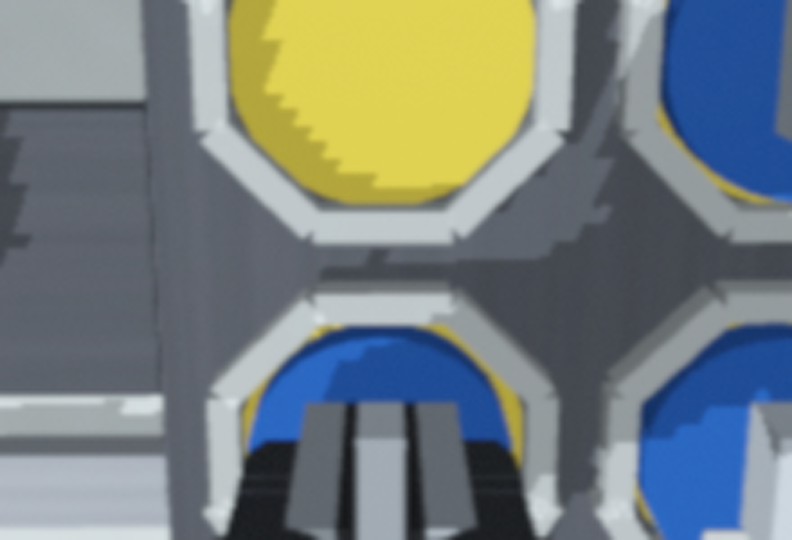

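Centred and nearly on the floor. I'll lower until light contact.

arm_command(
  targets="0 0 1 0 0 0; 0 0 0 0 0 0",
)

```text
clock: 32.22
position: [0.5262, -0.2766, 0.0272]
ee_rot: [0.723, 0.691, 0.001, 0.001]
ft_force: [0.1, 0.6, 5.6]
grip_width: 0.07
```

arm_command(
  targets="0 0 1 0 0 0; 0 0 0 0 0 0",
)

```text
clock: 32.48
position: [0.5271, -0.2766, 0.0271]
ee_rot: [0.723, 0.691, 0.002, 0.002]
ft_force: [-2.0, 2.4, 13.2]
grip_width: 0.07
```

arm_command(
  targets="0 0 -1.5 0 0 0; 0 0 0 0 0 0; 0 0 0 0 0 0",
  grip=20,
)

```text
clock: 32.85
position: [0.5256, -0.2764, 0.0268]
ee_rot: [0.723, 0.691, 0.001, 0.001]
ft_force: [-0.1, -0.4, -0.1]
grip_width: 0.229
```

arm_command(
  targets="0 0 -10 0 0 0; 0 0 -30 0 0 0; 0 0 -40 0 0 0; -30 0 -10 0 0 0; 0 0 0 0 0 0",
)

```text
clock: 33.48
position: [0.5239, -0.3092, 0.1188]
ee_rot: [0.724, 0.69, 0.001, 0.002]
ft_force: [-0.1, 0.2, -0.7]
grip_width: 0.232
```

```bash
python3 - <<'E'
from h import *
plan([]); p=shot('wrist','w22.png'); cv2.imwrite('pics/w22c.png',cv2.resize(p['frame'][60:230,150:370,::-1],None,fx=3.6,fy=3.6,interpolation=cv2.INTER_CUBIC))
E
```

```text
at [ 0.5239 -0.3092  0.1188] yaw -0.049 t 33.48 F [-0.1  0.2 -0.7] g 19.8
```

View pics/w22c.png

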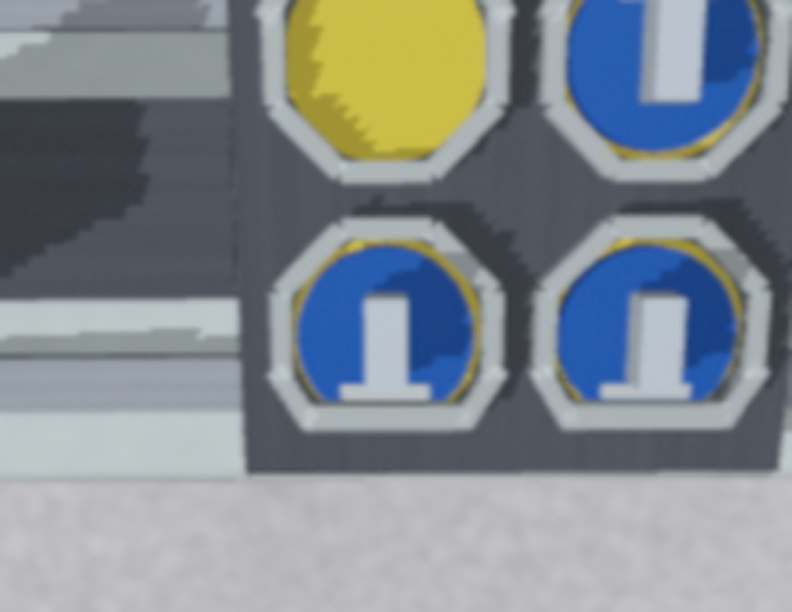

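The new holder at (387,335) sits like its loaded neighbour, with the white line along the rim's flat. Next is the second holder.

```bash
python3 - <<'E'
from h import *
plan([(.475,-.17,.12,.1),(.4622,-.0341,.08,.468)])
E
```

```text
at [ 0.5239 -0.3075  0.1177] yaw -0.048 t 33.52 F [ 0.2  1.1 -0.5] g 20.0
-> [ 0.475 -0.17   0.12 ] 0.1 rows 3
    45 -18.5 -0.8 0.001 0 -0.049; 45.8 -16.2 -0.8 0.001 0 -0.049; 46.6 -14 -0.8 0.001 0 -0.049
-> [ 0.4622 -0.0341  0.08  ] 0.468 rows 3
    45.5 0.3 13.3 0 0 -0.123; 45.1 5.8 13.3 0 0 -0.123; 44.1 11.3 13.3 0 0 -0.123
```

arm_command(
  targets="45 -18 0 0 0 -0.049; 46 -16 0 0 0 -0.049; 46 -14 0 0 0 -0.049; 45 0 13 0 0 -0.123; 45 6 13 0 0 -0.123",
  grip=32,
)

```text
clock: 34.15
position: [0.4665, -0.0771, 0.0905]
ee_rot: [0.572, 0.82, 0.001, 0.001]
ft_force: [0.5, 0.1, 0.8]
grip_width: 0.375
```

arm_command(
  targets="44 11 13 0 0 -0.123; 0 0 0 0 0 0; 0 0 0 0 0 0",
)

```text
clock: 34.52
position: [0.4623, -0.0344, 0.0778]
ee_rot: [0.523, 0.852, 0.0, 0.001]
ft_force: [-0.0, -0.7, 0.2]
grip_width: 0.377
```

```bash
python3 - <<'E'
from hold import *
p=shot('wrist','w23.png')
q=fitholder(p,(.4622,-.0341),[-1.1],.004,'fB2.png',half=30); print(q)
for r in find(p,'holder1'): print(r)
plan([(q[1][0],q[1][1],.02,q[1][2]+np.pi/2)])
E
```

```text
(np.float64(268.2459500192234), (np.float64(0.46236673903070746), np.float64(-0.034285241377499553), np.float64(-1.1185325824275973)))
(0.94, array([0.5673, 0.063 , 0.0552]), array([487, 152]))
(0.7, array([ 0.3678, -0.0941,  0.0061]), array([113, 207]))
(0.6, array([0.5768, 0.0259, 0.0588]), array([466, 214]))
(0.58, array([ 0.4638, -0.0356,  0.0149]), array([256, 199]))
at [ 0.4626 -0.0352  0.078 ] yaw 0.468 t 34.62 F [ 0.5 -0.6  0.2] g 32.0
-> [ 0.4624 -0.0343  0.02  ] 0.452 rows 2
    0.5 0 29 0.001 0.001 0.008; 0.5 0.1 29 0.001 0.001 0.008
```

View pics/w23.png

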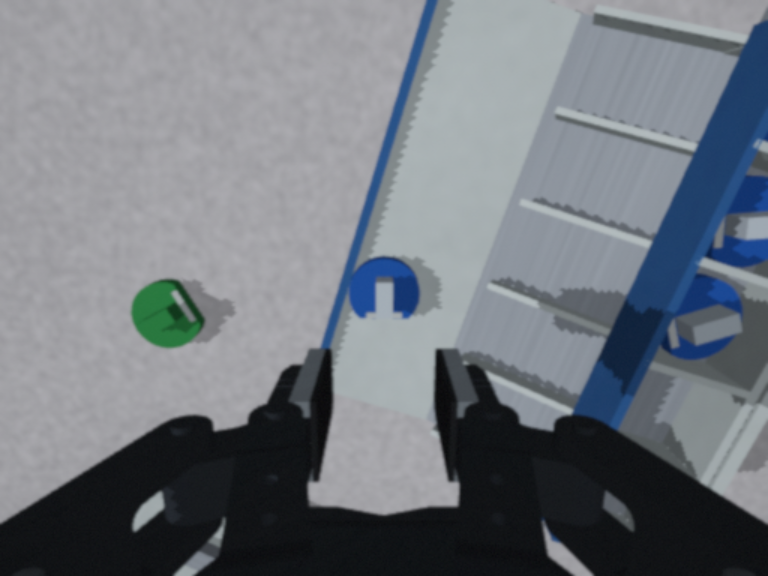

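View pics/fB2.png

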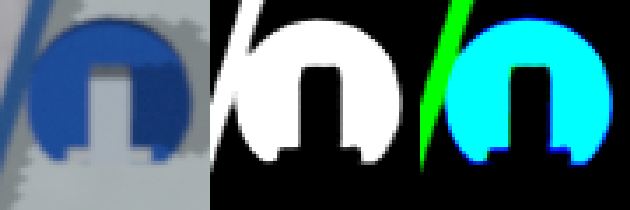

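arm_command(
  targets="2 0 30 0 0 0.016; 0 0 30 0 0 0; 0 0 20 0 0 0; 0 0 8 0 0 0; 0 0 0 0 0 0",
)

```text
clock: 35.25
position: [0.4618, -0.0332, -0.0101]
ee_rot: [0.53, 0.848, 0.0, 0.001]
ft_force: [-0.1, -1.0, -0.8]
grip_width: 0.376
```

```bash
python3 - <<'E'
from h import *
a=.452
plan([(.4624-.001*np.sin(a),-.0343+.001*np.cos(a),-.0145,a)])
E
```

```text
at [ 0.4618 -0.0332 -0.0101] yaw 0.453 t 35.25 F [-0.1 -1.  -0.8] g 32.1
-> [ 0.462  -0.0334 -0.0145] 0.452 rows 1
    -0.3 0 4.4 0.001 0.001 0.001
```

arm_command(
  targets="0 0 4.5 0 0 0; 0 0 0 0 0 0",
)

```text
clock: 35.5
position: [0.462, -0.0326, -0.0144]
ee_rot: [0.53, 0.848, 0.001, 0.001]
ft_force: [0.6, -0.7, 0.5]
grip_width: 0.372
```

arm_command(
  targets="0 0 0 0 0 0; 0 0 0 0 0 0; 0 0 0 0 0 0; 0 0 0 0 0 0",
  grip=0,
  squeeze=60,
)

```text
clock: 36.0
position: [0.4623, -0.0325, -0.0142]
ee_rot: [0.53, 0.848, 0.001, 0.001]
ft_force: [-0.5, -0.6, 6.1]
grip_width: 0.071
```

arm_command(
  targets="0 0 -5 0 0 0; 0 0 -15 0 0 0; 0 0 0 0 0 0",
)

```text
clock: 36.38
position: [0.4627, -0.0325, 0.0067]
ee_rot: [0.53, 0.848, 0.001, 0.002]
ft_force: [0.6, 0.4, -1.2]
grip_width: 0.069
```

```bash
python3 - <<'E'
from h import *
o=manip.get_obs();P=o['position']
plan([(P[0]+.014,P[1]+.002,P[2],2.05)],snap=False); shot('wrist','w24.png')
E
```

```text
at [ 0.4627 -0.0325  0.0067] yaw 0.454 t 36.38 F [ 0.6  0.4 -1.2] g 5.9
-> [ 0.4767 -0.0305  0.0067] 2.05 rows 9
    -0.5 1.5 0 0 0 -0.177; -0.7 1.4 0 0 0 -0.177; -1 1.2 0 0 0 -0.177; -1.2 1 0 0 0 -0.177; -1.3 0.8 0 0 0 -0.177
    -1.5 0.6 0 0 0 -0.177; -1.5 0.3 0 0 0 -0.177; -1.6 0 0 0 0 -0.177; -1.6 -0.3 0 0 0 -0.177
```

View pics/w24.png

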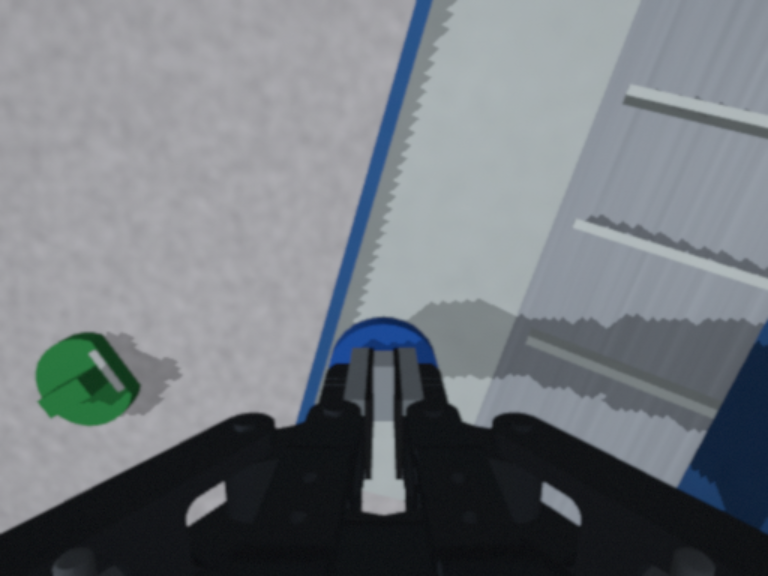

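arm_command(
  targets="-0.5 1.5 0 0 0 -0.177; -0.7 1.4 0 0 0 -0.177; -1 1.2 0 0 0 -0.177; -1.2 1 0 0 0 -0.177; -1.3 0.8 0 0 0 -0.177",
)

```text
clock: 37.05
position: [0.4692, -0.0315, 0.0051]
ee_rot: [0.113, 0.994, 0.0, 0.001]
ft_force: [-0.7, 0.8, -0.7]
grip_width: 0.071
```

arm_command(
  targets="-1.5 0.6 0 0 0 -0.177; -1.5 0.3 0 0 0 -0.177; -1.6 0 0 0 0 -0.177; -1.6 0 0 0 0 -0.177; 0 0 0 0 0 0",
)

```text
clock: 37.67
position: [0.4755, -0.0304, 0.0051]
ee_rot: [-0.235, 0.972, -0.0, 0.001]
ft_force: [-0.7, 0.4, -0.7]
grip_width: 0.072
```

```bash
python3 - <<'E'
from h import *
o=manip.get_obs();P=o['position']; print(o['joint_pos'])
plan([(.4767,-.0305,-.0130,2.05)],snap=False); shot('wrist','w25.png')
E
```

```text
[-0.26191367  0.22895037  0.25157272  2.06287398 -0.07488265  0.85662639
  2.07823055]
at [ 0.4755 -0.0304  0.0051] yaw 2.046 t 37.67 F [-0.7  0.4 -0.7] g 6.2
-> [ 0.4767 -0.0305 -0.013 ] 2.05 rows 1
    -1 -0.6 18.1 -0.001 0.001 -0.004
```

View pics/w25.png

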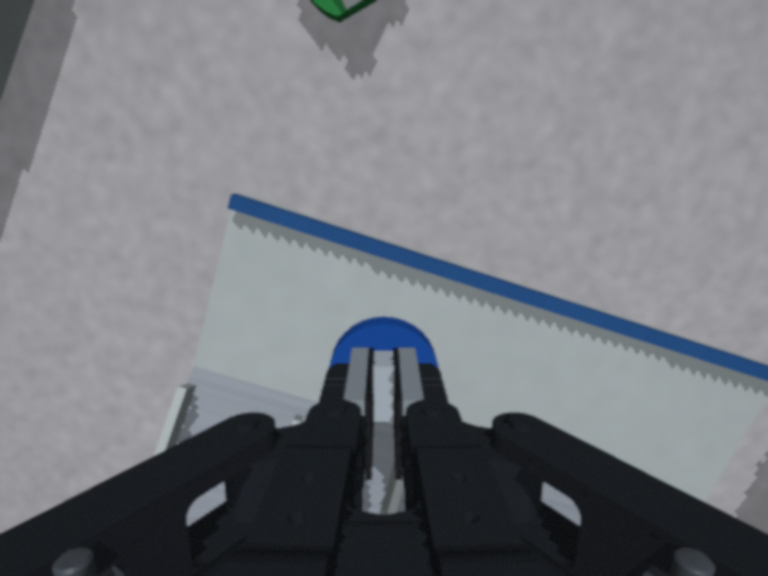

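arm_command(
  targets="-1 0 12 0 0 0; 0 0 5 0 0 0; 0 0 1.5 0 0 0; 0 0 0 0 0 0",
)

```text
clock: 38.22
position: [0.4766, -0.03, -0.0133]
ee_rot: [-0.236, 0.972, -0.0, 0.001]
ft_force: [-1.2, 1.1, -0.6]
grip_width: 0.066
```

arm_command(
  targets="0 0 0.7 0 0 0; 0 0 0 0 0 0",
)

```text
clock: 38.48
position: [0.4768, -0.03, -0.0137]
ee_rot: [-0.236, 0.972, -0.0, 0.001]
ft_force: [0.4, -0.5, -0.5]
grip_width: 0.073
```

Release gently, rise, and turn to the other side of the holder.

arm_command(
  targets="0 0 0.5 0 0 0; 0 0 0 0 0 0; 0 0 0 0 0 0",
  grip=28,
)

```text
clock: 38.85
position: [0.4767, -0.03, -0.0143]
ee_rot: [-0.236, 0.972, -0.0, 0.001]
ft_force: [-0.3, -0.5, -0.3]
grip_width: 0.327
```

arm_command(
  targets="0 0 -10 0 0 0; 0 0 -30 0 0 0; 0 0 -40 0 0 0; 0 0 0 0 0 0",
)

```text
clock: 39.35
position: [0.4788, -0.0299, 0.0691]
ee_rot: [-0.236, 0.972, -0.001, 0.004]
ft_force: [0.0, -0.5, -0.5]
grip_width: 0.334
```

```bash
python3 - <<'E'
from hold import *
p=shot('wrist','w26.png')
q=fitholder(p,(.4767,-.0305),[.478,.3,.7],.004,'fB3.png',half=30); print(q)
plan([(q[1][0],q[1][1],.078,q[1][2]-np.pi/2)],snap=False)
E
```

```text
(np.float64(34.96304175317185), (np.float64(0.4779496410452085), np.float64(-0.02936751776198039), np.float64(0.4758640814931426)))
at [ 0.4776 -0.0299  0.0673] yaw 2.047 t 39.4 F [-0.2 -0.1 -0.9] g 28.3
-> [ 0.4779 -0.0294  0.078 ] -1.095 rows 18
    -0 0 -0.6 -0 -0 -0.175; -0 0 -0.6 -0 -0 -0.175; -0 0 -0.6 -0 -0 -0.175; -0 -0 -0.6 -0 -0 -0.175; -0 -0 -0.6 -0 -0 -0.175
    -0 -0 -0.6 -0 -0 -0.175; -0 -0 -0.6 -0 -0 -0.175; -0 -0 -0.6 -0 -0 -0.175; -0 -0 -0.6 -0 -0 -0.175; -0 -0 -0.6 -0 -0 -0.175
    -0 -0 -0.6 -0 -0 -0.175; -0 -0 -0.6 -0 -0 -0.175; -0 -0 -0.6 -0 -0 -0.175; 0 -0 -0.6 -0 -0 -0.175; 0 -0 -0.6 -0 -0 -0.175
    0 -0 -0.6 -0 -0 -0.175; 0 -0 -0.6 -0 -0 -0.175; 0 -0 -0.6 -0 -0 -0.175
```

View pics/w26.png

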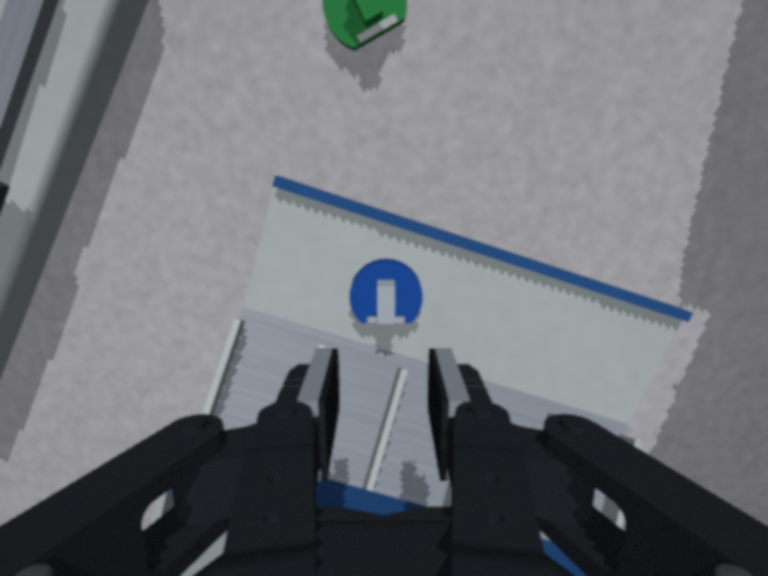

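arm_command(
  targets="0 0 0 0 0 0.18; 0 0 0 0 0 0.18; 0 0 0 0 0 0.18; 0 0 0 0 0 0.18; 0 0 0 0 0 0.18",
)

```text
clock: 40.02
position: [0.4757, -0.03, 0.0648]
ee_rot: [0.213, 0.977, -0.0, 0.0]
ft_force: [0.9, -0.5, 0.7]
grip_width: 0.331
```

arm_command(
  targets="0 0 0 0 0 0.18; 0 0 0 0 0 0.18; 0 0 0 0 0 0.18; 0 0 0 0 0 0.18; 0 0 0 0 0 0.18",
)

```text
clock: 40.65
position: [0.4757, -0.03, 0.0648]
ee_rot: [0.617, 0.787, -0.0, 0.0]
ft_force: [-0.2, -0.3, -0.4]
grip_width: 0.332
```

arm_command(
  targets="0 0 0 0 0 0.18; 0 0 0 0 0 0.18; 0 0 0 0 0 0.18; 0 0 0 0 0 0.18; 0 0 0 0 0 0.18",
)

```text
clock: 41.28
position: [0.4757, -0.03, 0.0648]
ee_rot: [0.898, 0.44, 0.0, 0.0]
ft_force: [0.2, 0.2, 0.3]
grip_width: 0.327
```

arm_command(
  targets="0 0 0 0 0 0.18; 0 0 0 0 0 0.18; 0 0 0 0 0 0.08; 0 0 0 0 0 0; 0 0 0 0 0 0",
)

```text
clock: 41.9
position: [0.4762, -0.03, 0.0653]
ee_rot: [0.971, 0.238, 0.001, 0.0]
ft_force: [0.2, 0.2, 0.3]
grip_width: 0.329
```

```bash
python3 - <<'E'
from hold import *
p=shot('wrist','w27.png')
q=fitholder(p,(.4767,-.0305),[.478],.004,'fB4.png',half=30); print(q)
plan([(q[1][0],q[1][1],.0,q[1][2]-np.pi/2)],snap=True)
E
```

```text
(np.float64(66.03834325259515), (np.float64(0.47774276741463695), np.float64(-0.029573006337462016), np.float64(0.48171370823882764)))
at [ 0.4762 -0.03    0.0654] yaw -1.091 t 41.95 F [-0.   0.4 -0.7] g 28.2
-> [ 0.4777 -0.0296  0.    ] -1.089 rows 2
    0.7 0.1 32.7 0 -0.001 -0.001; 0.7 0.1 32.7 0 -0.001 -0.001
```

View pics/w27.png

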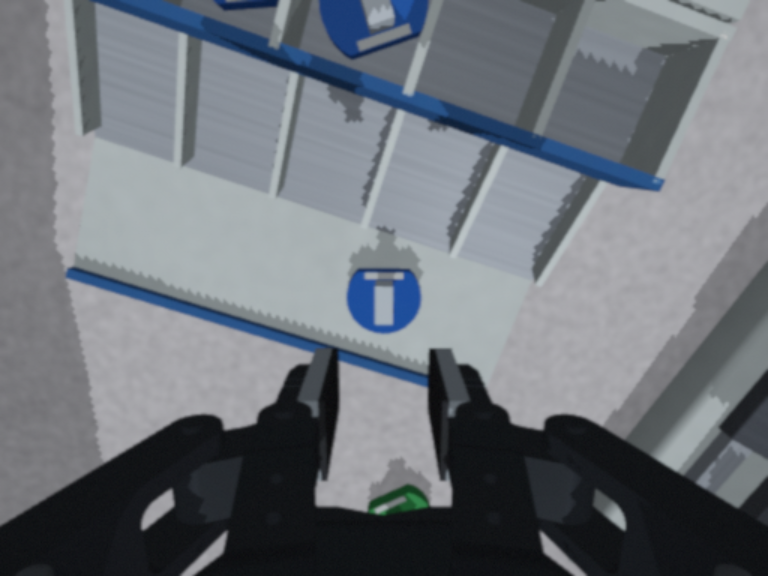

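View pics/fB4.png

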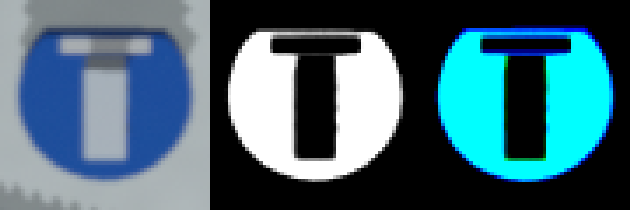

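arm_command(
  targets="1.4 0.2 30 0 0 0; 0 0 30 0 0 0; 0 0 15 0 0 0; 0 0 0 0 0 0",
  grip=30,
)

```text
clock: 42.45
position: [0.4773, -0.0297, -0.0099]
ee_rot: [0.972, 0.237, 0.0, 0.0]
ft_force: [-0.4, -0.1, 0.3]
grip_width: 0.347
```

```bash
python3 - <<'E'
from hold import *
plan([(.4777,-.0296,-.0143,-1.089)])
E
```

```text
at [ 0.4773 -0.0297 -0.0099] yaw -1.093 t 42.45 F [-0.4 -0.1  0.3] g 29.7
-> [ 0.4777 -0.0296 -0.0143] -1.089 rows 1
    0.4 0 4.4 0.001 0 -0.004
```

arm_command(
  targets="0.3 0 4.4 0 0 -0.004; 0 0 0 0 0 0",
)

```text
clock: 42.7
position: [0.4787, -0.0293, -0.0132]
ee_rot: [0.971, 0.239, 0.001, 0.0]
ft_force: [-0.1, 0.6, -0.5]
grip_width: 0.349
```

arm_command(
  targets="0 0 0 0 0 0; 0 0 0 0 0 0; 0 0 0 0 0 0; 0 0 0 0 0 0",
  grip=0,
  squeeze=60,
)

```text
clock: 43.2
position: [0.4788, -0.0293, -0.0131]
ee_rot: [0.971, 0.239, 0.002, 0.0]
ft_force: [-1.1, 1.2, 5.8]
grip_width: 0.064
```

arm_command(
  targets="0 0 -5 0 0 0; 0 0 -15 0 0 0; 0 0 -35 0 0 0; 0 0 -45 0 0 0; 0 0 0 0 0 0",
)

```text
clock: 43.82
position: [0.4804, -0.0294, 0.0901]
ee_rot: [0.971, 0.238, 0.004, 0.0]
ft_force: [-0.1, 0.5, -0.5]
grip_width: 0.073
```

```bash
python3 - <<'E'
from hold import *
plan([(.475,-.14,.09,-.6),(.5285,-.262,.09,-.0465)])
E
```

```text
at [ 0.4804 -0.0294  0.0901] yaw -1.089 t 43.83 F [-0.1  0.5 -0.5] g 6.3
-> [ 0.475 -0.14   0.09 ] -0.6 rows 3
    -18.7 31.9 -0 0.001 -0.002 -0.163; -23.6 28.4 -0 0.001 -0.002 -0.163; -27.9 24.2 -0 0.001 -0.002 -0.163
-> [ 0.5285 -0.262   0.09  ] -0.047 rows 4
    -17.6 28.3 0 0 0 -0.138; -21.4 25.6 0 0 0 -0.138; -24.7 22.4 0 0 0 -0.138; -27.5 18.8 0 0 0 -0.138
```

arm_command(
  targets="-19 32 0 0 -0.003 -0.163; -24 28 0 0 -0.003 -0.163; -28 24 0 0 0 -0.163; -18 28 0 0 0 -0.138; -21 26 0 0 0 -0.138",
)

```text
clock: 44.45
position: [0.4983, -0.2021, 0.0864]
ee_rot: [0.811, 0.586, -0.002, 0.0]
ft_force: [0.8, 0.1, 0.5]
grip_width: 0.071
```

arm_command(
  targets="-25 22 0 0 0 -0.138; -27 19 0 0 0 -0.138; 0 0 0 0 0 0; 0 0 0 0 0 0",
)

```text
clock: 44.95
position: [0.5245, -0.2614, 0.0862]
ee_rot: [0.724, 0.689, -0.002, -0.0]
ft_force: [0.0, 0.8, -1.3]
grip_width: 0.067
```

```bash
python3 - <<'E'
from h import *
p=shot('wrist','w28.png'); o=manip.get_obs(); P=o['position']; Rm=R.from_quat(o['ee_rot']).as_matrix()
plan([(.5283,-.2224,.09,-.0465)])
for s in (-2,-1,0,1):
  print(s,[np.round(proj(p,P+Rm@np.array([(13+s)/1000,0,-.0277+dz]))*1.5,1) for dz in (.0005,.0085)])
cv2.imwrite('pics/w28h.png',cv2.resize(p['frame'][195:260,205:305,::-1],None,fx=7,fy=7,interpolation=cv2.INTER_CUBIC))
E
```

```text
at [ 0.5247 -0.261   0.0864] yaw -0.049 t 45.0 F [-0.6 -0.1 -0.1] g 6.2
-> [ 0.5283 -0.2224  0.09  ] -0.046 rows 1
    38.7 1.7 -3.7 -0.003 0.003 -0.002
-2 [array([383.5, 340.1]), array([383.5, 331.2])]
-1 [array([383.5, 337.1]), array([383.5, 328.3])]
0 [array([383.5, 334. ]), array([383.5, 325.4])]
1 [array([383.5, 331. ]), array([383.5, 322.5])]
```

View pics/w28.png

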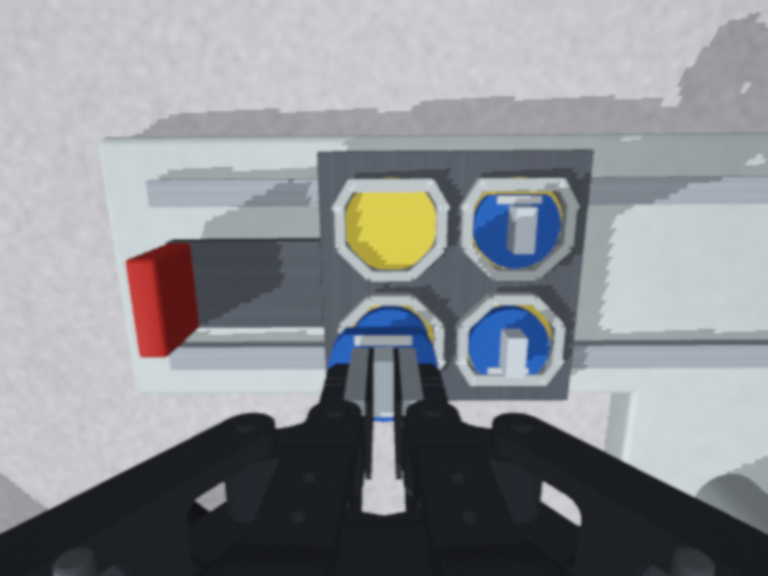

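View pics/w28h.png

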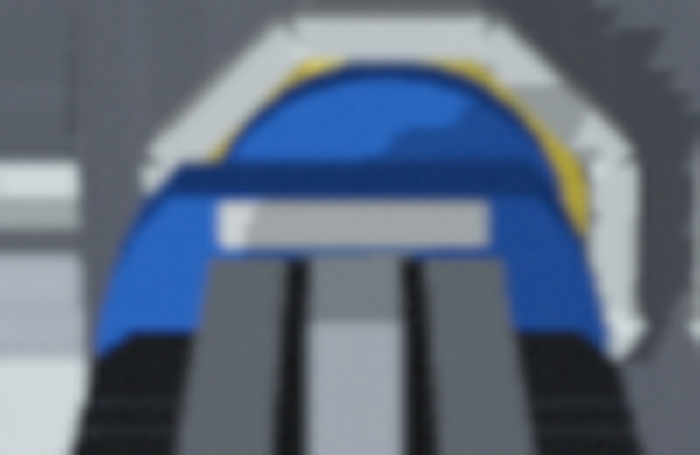

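```bash
python3 - <<'E'
from h import *
p=manip.camera('wrist'); cv2.imwrite('pics/w28n.png',cv2.resize(p['frame'][95:215,205:405,::-1],None,fx=4,fy=4,interpolation=cv2.INTER_CUBIC))
q=np.load('stage.npy')
def W(q,P): c,n=np.cos(q[2]),np.sin(q[2]); P=np.array(P)/1000; return np.array([q[0]+c*P[0]-n*P[1],q[1]+n*P[0]+c*P[1],P[2]])
im=cv2.resize(p['frame'][95:215,205:405,::-1],None,fx=4,fy=4,interpolation=cv2.INTER_CUBIC)
th=np.linspace(np.arccos(14.5/19.5),2*np.pi-np.arccos(14.5/19.5),60)
for cx,cy,r in [(-27,27,1),(27,27,1),(27,-27,-1),(-27,-27,-1)]:
    pts=[proj(p,W(q,(cx-r*19.5*np.sin(t),cy+r*19.5*np.cos(t),51))) for t in th]
    pts=((np.array(pts)-[205,95]+.5)*4-.5); cv2.polylines(im,[np.round(pts).astype(np.int32)],True,(0,0,255),1)
cv2.imwrite('pics/w28n.png',im)
E
```

```text
(no output)
```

View pics/w28n.png

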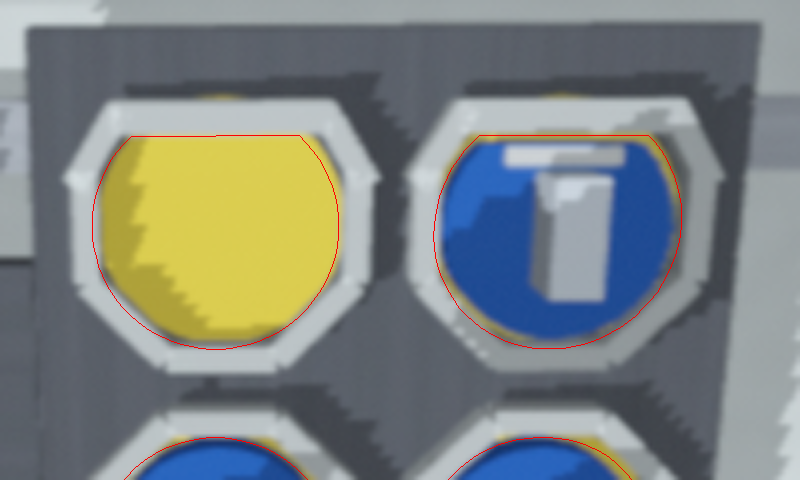

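arm_command(
  targets="38 2 0 -0.002 0.003 0; 0 0 20 0 0 0; 0 0 20 0 0 0; 0 0 6 0 0 0; 0 0 0 0 0 0",
)

```text
clock: 45.68
position: [0.5288, -0.2237, 0.0408]
ee_rot: [0.724, 0.69, -0.0, -0.0]
ft_force: [0.1, 0.5, 0.0]
grip_width: 0.064
```

arm_command(
  targets="0 0 0 0 0 0; 0 0 0 0 0 0",
)

```text
clock: 45.92
position: [0.5293, -0.2243, 0.0413]
ee_rot: [0.724, 0.69, -0.0, 0.0]
ft_force: [-1.0, -0.3, -0.5]
grip_width: 0.069
```

```bash
python3 - <<'E'
from h import *
plan([(.529,-.2229,.036,-.0465)]); p=shot('wrist'); cv2.imwrite('pics/w29.png',cv2.resize(p['frame'][150:270,150:370,::-1],None,fx=3.6,fy=3.6,interpolation=cv2.INTER_CUBIC))
E
```

```text
at [ 0.5293 -0.2243  0.0413] yaw -0.048 t 45.92 F [-1.  -0.3 -0.5] g 5.9
-> [ 0.529  -0.2229  0.036 ] -0.046 rows 1
    1.4 -0.4 5.3 0 0.001 -0.002
```

View pics/w29.png

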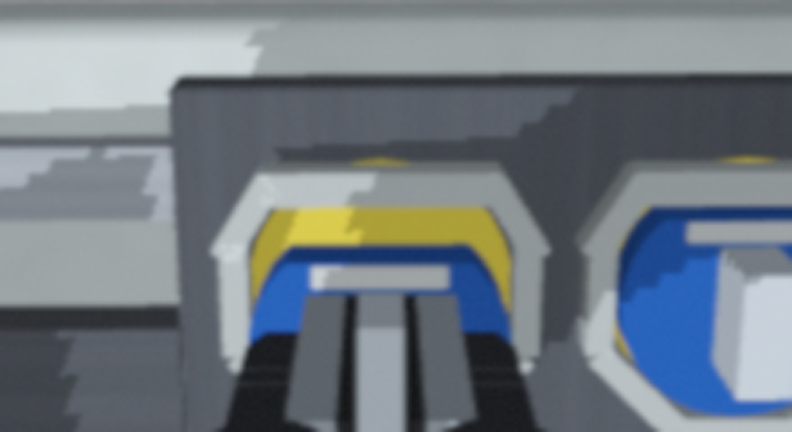

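arm_command(
  targets="1.4 0 2 0 0 -0.001; 0 0 2 0 0 0; 0 0 0 0 0 0",
)

```text
clock: 46.35
position: [0.5288, -0.2226, 0.0364]
ee_rot: [0.724, 0.69, -0.001, -0.0]
ft_force: [0.7, -0.3, -0.9]
grip_width: 0.069
```

```bash
python3 - <<'E'
from h import *
plan([(.529,-.2229,.036,-.0465)]); p=shot('wrist'); cv2.imwrite('pics/w30.png',cv2.resize(p['frame'][150:270,150:370,::-1],None,fx=3.6,fy=3.6,interpolation=cv2.INTER_CUBIC))
E
```

```text
at [ 0.5288 -0.2226  0.0364] yaw -0.047 t 46.35 F [ 0.7 -0.3 -0.9] g 5.9
-> [ 0.529  -0.2229  0.036 ] -0.046 rows 1
    -0.3 0.2 0.4 -0.001 0.001 -0
```

View pics/w30.png

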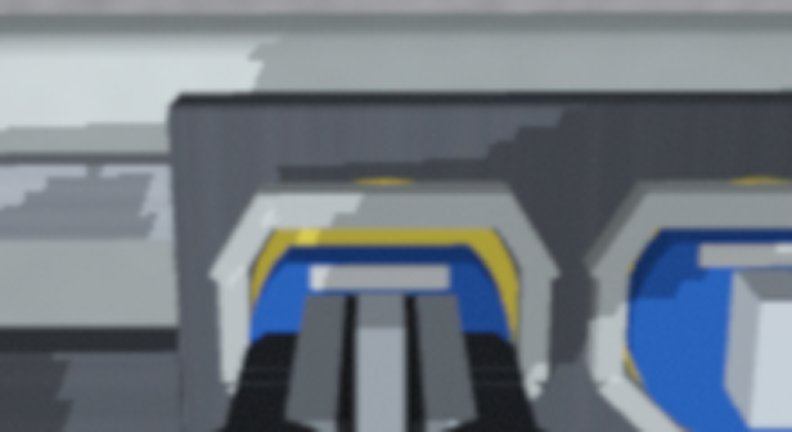

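arm_command(
  targets="0 0.3 2 0 0 0; 0 0 1 0 0 0; 0 0 0 0 0 0",
)

```text
clock: 46.78
position: [0.5292, -0.2227, 0.0335]
ee_rot: [0.724, 0.69, -0.001, -0.0]
ft_force: [0.7, -0.4, -0.1]
grip_width: 0.071
```

arm_command(
  targets="0 0 1.5 0 0 0; 0 0 0 0 0 0",
)

```text
clock: 47.02
position: [0.5292, -0.2227, 0.032]
ee_rot: [0.724, 0.69, -0.001, -0.0]
ft_force: [-0.0, -0.1, -0.6]
grip_width: 0.068
```

arm_command(
  targets="0 0 1.5 0 0 0; 0 0 0 0 0 0",
)

```text
clock: 47.28
position: [0.5292, -0.2227, 0.0305]
ee_rot: [0.724, 0.69, -0.0, -0.0]
ft_force: [0.1, 0.8, -1.2]
grip_width: 0.065
```

arm_command(
  targets="0 0 1.2 0 0 0; 0 0 0 0 0 0",
)

```text
clock: 47.52
position: [0.5292, -0.2227, 0.0293]
ee_rot: [0.724, 0.69, -0.0, -0.0]
ft_force: [0.1, 0.8, -0.1]
grip_width: 0.067
```

arm_command(
  targets="0 0 1 0 0 0; 0 0 0 0 0 0",
)

```text
clock: 47.78
position: [0.5292, -0.2227, 0.0283]
ee_rot: [0.724, 0.69, -0.001, -0.0]
ft_force: [-0.3, -1.0, -0.3]
grip_width: 0.068
```

arm_command(
  targets="0 0 1 0 0 0; 0 0 0 0 0 0",
)

```text
clock: 48.02
position: [0.5296, -0.2228, 0.0279]
ee_rot: [0.724, 0.69, -0.0, 0.0]
ft_force: [-1.2, 0.6, 4.0]
grip_width: 0.068
```

On the floor at about .0280, as expected. Release and check.

arm_command(
  targets="0 0 0 0 0 0; 0 0 0 0 0 0; 0 0 0 0 0 0",
  grip=20,
)

```text
clock: 48.4
position: [0.5292, -0.2227, 0.0273]
ee_rot: [0.724, 0.69, -0.001, -0.0]
ft_force: [1.0, -0.2, -1.4]
grip_width: 0.234
```

arm_command(
  targets="0 0 -10 0 0 0; 0 0 -30 0 0 0; 0 0 -40 0 0 0; -35 0 -10 0 0 0; 0 0 0 0 0 0",
)

```text
clock: 49.02
position: [0.5275, -0.2609, 0.1194]
ee_rot: [0.725, 0.689, -0.0, 0.002]
ft_force: [0.1, 0.0, -0.0]
grip_width: 0.23
```

```bash
python3 - <<'E'
from h import *
plan([]); p=shot('wrist'); cv2.imwrite('pics/w31.png',cv2.resize(p['frame'][80:270,100:400,::-1],None,fx=2.6,fy=2.6,interpolation=cv2.INTER_CUBIC))
t=shot('top','t31.png')
E
```

```text
at [ 0.5275 -0.2609  0.1194] yaw -0.051 t 49.02 F [ 0.1  0.  -0. ] g 19.7
```

View pics/w31.png

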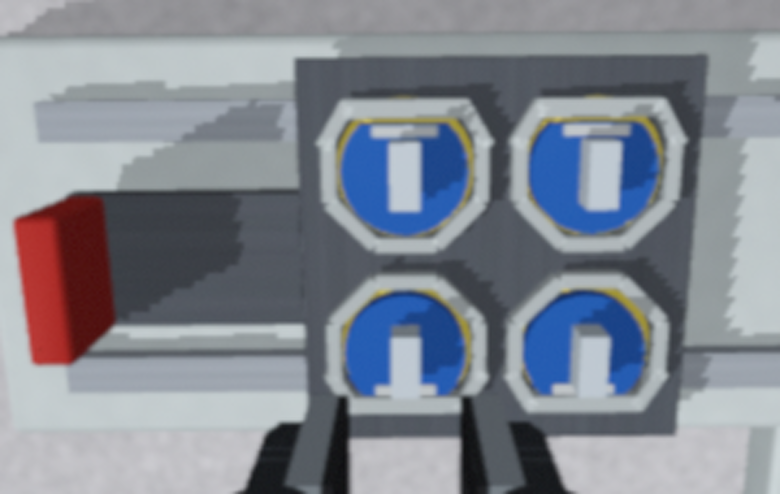

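View pics/t31.png

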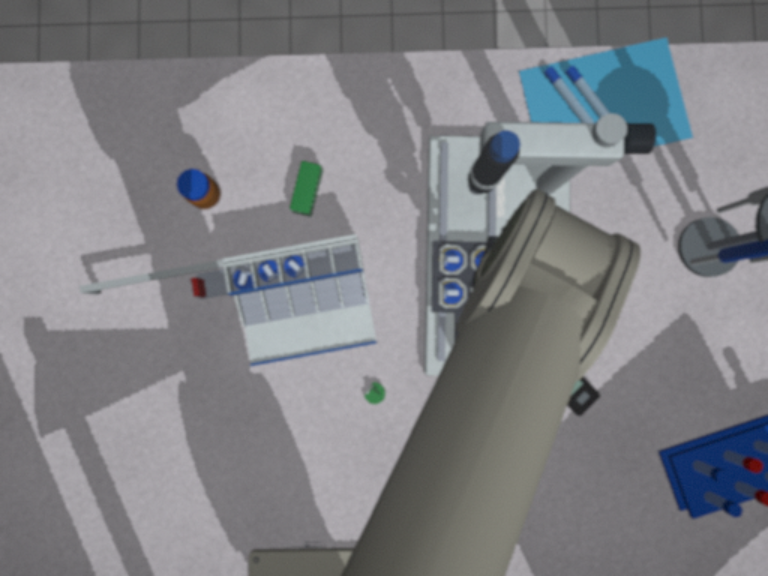

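```bash
python3 - <<'E'
from h import *
plan([(.4345,-.2475,.119,-.042),(.4345,-.2475,.0317,-.042)])
E
```

```text
at [ 0.5276 -0.2576  0.1176] yaw -0.048 t 49.12 F [-0.8  1.1 -1.3] g 20.4
-> [ 0.4345 -0.2475  0.119 ] -0.042 rows 2
    2.8 -46.7 -0.7 -0 0 -0.003; 3 -46.7 -0.7 -0 0 -0.003
-> [ 0.4345 -0.2475  0.0317] -0.042 rows 2
    0 0 43.6 0 0 0; 0 0 43.6 0 0 0
```

arm_command(
  targets="3 -46 0 0 0 -0.003; 3 -47 0 0 0 -0.003; 0 0 0 0 0 0; 0 0 0 0 0 0",
  grip=44,
)

```text
clock: 49.62
position: [0.4357, -0.2465, 0.1176]
ee_rot: [0.721, 0.693, -0.0, 0.0]
ft_force: [0.2, 0.0, -0.0]
grip_width: 0.514
```

arm_command(
  targets="0 0 30 0 0 0; 0 0 30 0 0 0; 0 0 15 0 0 0; 0 0 0 0 0 0",
)

```text
clock: 50.12
position: [0.4349, -0.2472, 0.0418]
ee_rot: [0.721, 0.693, -0.001, -0.001]
ft_force: [-0.2, 0.4, 0.7]
grip_width: 0.519
```

```bash
python3 - <<'E'
from h import *
plan([(.4345,-.2475,.0317,-.042)]); p=shot('wrist','w32.png')
E
```

```text
at [ 0.4349 -0.2472  0.0418] yaw -0.04 t 50.12 F [-0.2  0.4  0.7] g 44.3
-> [ 0.4345 -0.2475  0.0317] -0.042 rows 1
    -0.3 -0.4 10.1 -0.003 0.001 0.002
```

View pics/w32.png

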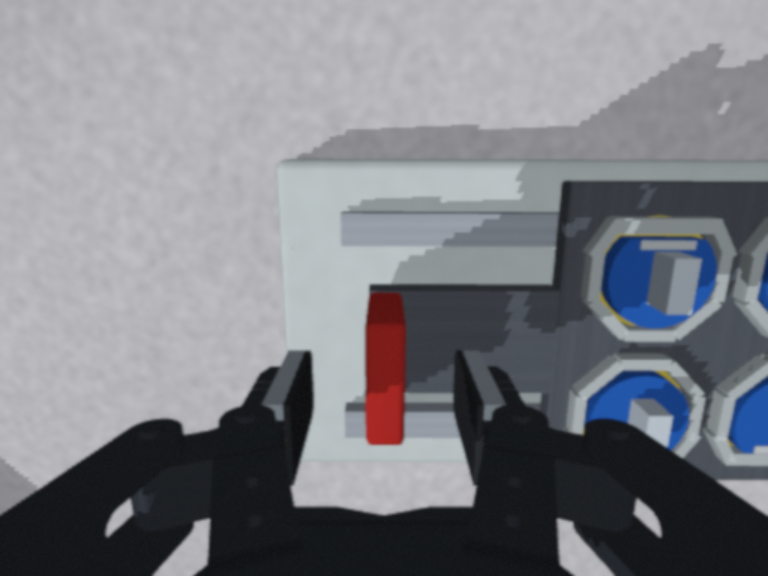

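arm_command(
  targets="0 0 10 0 0 0; 0 0 0 0 0 0",
)

```text
clock: 50.42
position: [0.4349, -0.2474, 0.0323]
ee_rot: [0.721, 0.692, -0.0, -0.0]
ft_force: [0.2, 0.2, 0.2]
grip_width: 0.517
```

arm_command(
  targets="0 0 0 0 0 0; 0 0 0 0 0 0; 0 0 0 0 0 0; 0 0 0 0 0 0",
  grip=0,
  squeeze=60,
)

```text
clock: 50.92
position: [0.4353, -0.2476, 0.0329]
ee_rot: [0.721, 0.692, -0.0, 0.0]
ft_force: [-1.1, 0.8, 6.4]
grip_width: 0.13
```

arm_command(
  targets="0 6 0 0 0 0; 0 12 0 0 0 0; 0 16 0 0 0 0; 0 16 0 0 0 0; 0 16 0 0 0 0",
)

```text
clock: 51.55
position: [0.5013, -0.2505, 0.033]
ee_rot: [0.722, 0.692, -0.0, 0.0]
ft_force: [-4.2, 1.0, 9.7]
grip_width: 0.127
```

arm_command(
  targets="0 16 0 0 0 0; 0 16 0 0 0 0; 0 12 0 0 0 0; 0 8 0 0 0 0; 0 4 0 0 0 0",
)

```text
clock: 52.18
position: [0.5573, -0.2529, 0.033]
ee_rot: [0.721, 0.692, -0.0, 0.0]
ft_force: [-3.3, 1.9, 7.8]
grip_width: 0.128
```

```bash
python3 - <<'E'
from h import *
plan([(.5641,-.253,.0317,-.037)])
E
```

```text
at [ 0.5573 -0.2529  0.033 ] yaw -0.041 t 52.17 F [-3.3  1.9  7.8] g 10.9
-> [ 0.5641 -0.253   0.0317] -0.037 rows 1
    0.2 6.8 1.3 -0 0.001 -0.004
```

arm_command(
  targets="0 4 0 0 0 0; 0 2 0 0 0 0; 0 0 0 0 0 0",
)

```text
clock: 52.55
position: [0.5634, -0.2531, 0.033]
ee_rot: [0.721, 0.692, -0.0, 0.001]
ft_force: [-0.9, -0.0, 5.0]
grip_width: 0.128
```

arm_command(
  targets="0 2 0 0 0 0; 0 0 0 0 0 0",
)

```text
clock: 52.8
position: [0.564, -0.2531, 0.033]
ee_rot: [0.722, 0.692, -0.001, -0.001]
ft_force: [-7.4, 1.4, 10.6]
grip_width: 0.125
```

arm_command(
  targets="0 2 0 0 0 0; 0 0 0 0 0 0",
)

```text
clock: 53.05
position: [0.564, -0.2531, 0.0329]
ee_rot: [0.722, 0.692, -0.002, -0.002]
ft_force: [-17.0, 4.7, 19.1]
grip_width: 0.126
```

arm_command(
  targets="0 -2 0 0 0 0; 0 0 0 0 0 0",
)

```text
clock: 53.3
position: [0.564, -0.2532, 0.033]
ee_rot: [0.722, 0.692, -0.001, -0.0]
ft_force: [-7.1, 1.1, 11.3]
grip_width: 0.124
```

arm_command(
  targets="0 0 0 0 0 0; 0 0 0 0 0 0; 0 0 0 0 0 0; 0 0 -40 0 0 0; 0 0 -50 0 0 0",
  grip=44,
)

```text
clock: 53.92
position: [0.5642, -0.2524, 0.1225]
ee_rot: [0.721, 0.693, -0.001, -0.001]
ft_force: [1.0, -1.1, 0.2]
grip_width: 0.516
```

arm_command(
  targets="0 -30 -40 0 0 0; 30 -40 0 0 0 0; 40 -20 0 0 0 0; 40 0 0 0 0 0; 0 0 0 0 0 0",
)

```text
clock: 54.55
position: [0.48, -0.1358, 0.1625]
ee_rot: [0.72, 0.694, 0.0, -0.0]
ft_force: [0.4, 0.4, 0.2]
grip_width: 0.514
```

```bash
python3 - <<'E'
from h import *
plan([]); p=shot('wrist','w33.png'); t=shot('top','t33.png'); s=shot('scene')
cv2.imwrite('pics/s33.png',cv2.resize(s['frame'][130:360,140:400,::-1],None,fx=2.6,fy=2.6,interpolation=cv2.INTER_CUBIC))
q=np.array([.6838,-.258,-.042])
for cp,n in((t,'top'),(s,'scene')):
  for r in find(cp,'stage')+find(cp,'gate'): print(n,*r)
E
```

```text
at [ 0.48   -0.1358  0.1625] yaw -0.036 t 54.55 F [0.4 0.4 0.2] g 43.9
top 0.81 [ 0.65   -0.2479  0.0436] [309 145]
top 0.56 [0.5666 0.0458 0.0494] [189 182]
top 0.29 [0.5735 0.0697 0.0564] [178 179]
top 0.22 [ 0.6534 -0.251   0.0409] [310 144]
scene 0.76 [ 0.6995 -0.2539  0.0452] [228 283]
scene 0.92 [0.5627 0.0835 0.0475] [332 168]
```

View pics/t33.png

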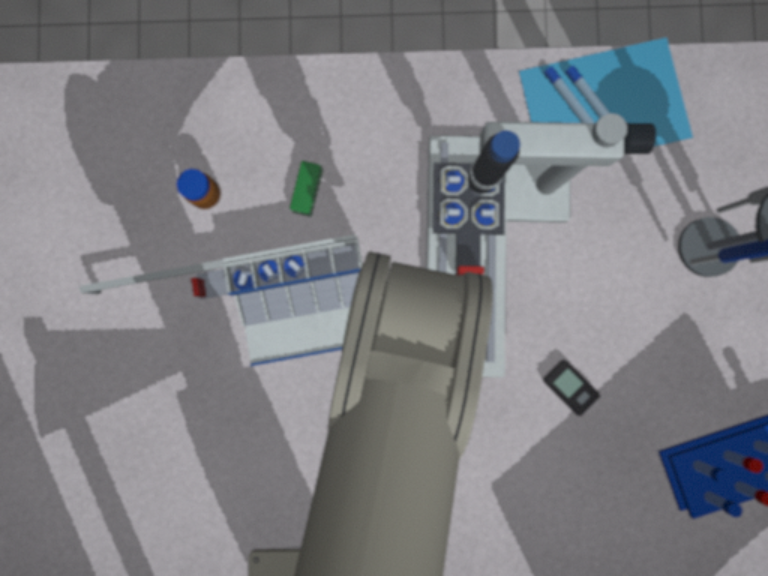

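View pics/s33.png

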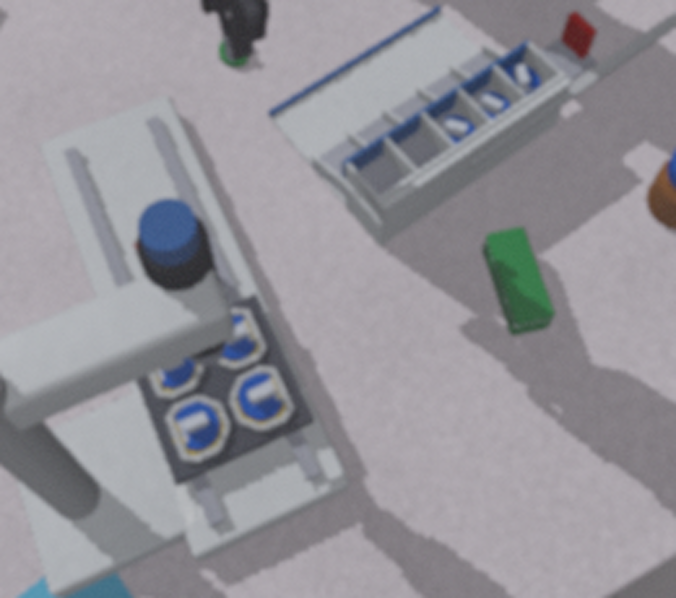

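View pics/w33.png

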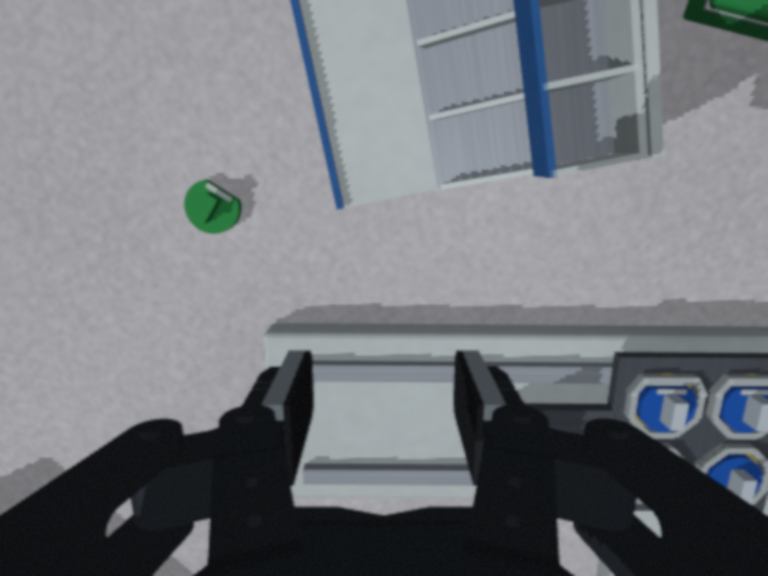

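```bash
python3 - <<'E'
from h import *
print(manip.hand_in())
E
```

```text
the job is handed in; nothing more can be done
None
```

I finished the job and handed it in at about 55 s; the hand-in gave no verdict.

**What I did**
- **Stage out:** I pulled it to its stop (about 130 mm of travel). Two nests were empty and two were loaded.
- **Gate:** I pulled it about 83 mm, and exactly two holders dropped to the landing. I then pushed it back to its closed stop, with three spares left in the hopper.
- **Holders:** I set one into each empty nest. The second needed most of a half turn, so I put it down on the landing, regrasped it from the other side, and then placed it.
- **Stage home:** I pushed it to its stop; the handle ended where it started (x = 0.564 m).

**Last checks**
- **Nests:** Before the push, the wrist picture showed all four holders flat, with their white lines at the flats. The scene picture after the push still shows four in place; the top picture shows three, with the fourth hidden by the lens.
- **Gate and hopper:** The gate tab is at its starting pixels, and three holders remain in the hopper.
- **Bystanders:** The meter, jar, slide box and green look-alike are where they were.

**What disagreed**
- **Tool height:** The height reported for the tool did not match the fingertips, so my first close on the stage handle missed it. I touched the bench lightly to calibrate (about 34 N for a moment): closed fingertips are 28 mm above the reported tool point, not 8 mm below. I used that from then on.

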